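# Grade the bake-test rolls by crust colour

### The arm

A 6-joint arm with a two-finger parallel gripper is mounted at the origin on the work surface. World frame = base frame: x ahead of the robot, y to its left, z up, the work surface at z = 0. Lengths are in mm, angles in degrees, forces in N, time in s.
With the tool pointing down it reaches from about 250 to 800 mm from the base axis. Payload 8.5 kg.
Tool frame: the origin (TCP) lies at the very end of the fingers, on their centre line; the grasp point (between the pads) lies 19 mm behind it (ctrl.grasp_offset is the distance from the TCP to the grasp point, in mm); z points along the fingers, y is the direction in which the jaws open and shut (so a half turn about z gives the same grasp; the last joint's range is limited). The gripper opens to 85 mm and grips with 20 to 120 N. Pads are 22 mm wide; open, the fingers measure 114 mm over their backs; the gripper's body (76 mm by 85 mm) begins 54 mm behind the grasp point. The pads swing forward as they close: fully open they stand 13 mm farther back than shut.
Start: joints at [-75.573, 13.648, -0.773, 75.585, 0, 90], TCP at [130.789, -508.399, 197.376] pointing down, gripper open.
Joint ranges: [-152.45, 152.45], [-59.26, 108.67], [-65.41, 83.53], [-104.44, 129.93], [-82.83, 76.93], [-180, 180]. Speed limits (degrees/s): [127.2, 127.2, 159.86, 180, 180, 180].

### API

Orientations are given as [roll, pitch, yaw] about the fixed x, y, z axes, in that order (R = Rz(yaw) Ry(pitch) Rx(roll)).
In Python, from plant import ctrl, optics, workorder gives the robot as it stands.
- The arm moves only by the tool send_rows, never from a script. Its argument "plan" is a list of rows, each an object with "linear": the shift along the tool's x, y, z in cm, a list of three; "twist": the turn, a rotation vector about the tool's x, y, z in degrees, a list of three; "fingers": the gripper's target within -1 to 1 (fully open at 1, half-way at 0, shut at -1). A call has 1 to 20 rows; each row shifts and turns the pose as measured when the row begins, along the tool's axes as they then stand; what a row does not reach is not made up. A row lasts 1/8 s, in which the tool goes at most 62.5 mm and 10.7 degrees, less where a joint would pass 70% of its speed; a pose out of reach is approached as far as the arm can. A call with a gripper value outside its range is refused whole. The fingers move at their own pace and stop on an object; "grip_force" is the grip in N (left out, the last holds). Time passes only in rows, so rows that do not move let the fingers close. It gives the time, the measured TCP pose, the force and the opening at its end, in the units of the state.
- ctrl.sense(): the state, without advancing time (a new reading comes with each control period).
- optics.camera(name): name is "scene" or "top" or "wrist"; returns (picture, depth): 384x512x3 uint8, red, green, blue; 384x512 float32, mm along the optical axis (not along the pixel's ray), 0 where there is no reading.
- optics.calibration(name): a dict with "fx", "fy", "cx", "cy" (pixels), "R" (3x3) and "t" (3): a world point X has camera coordinates R X + t; the wrist camera has in their place "tool_from_camera" (4x4, takes a point from camera to tool coordinates, whose origin is the TCP and whose axes are the flange's). Camera axes: x right, y down, z forward; pixel columns grow to the right and rows downward; lengths in mm; the calibration is good to about 2 mm. A picture is of the moment at which its call begins: read the wrist's pose just before it. calibration takes no time and is no camera call.
- workorder.close_job(): hands the job in, once; it reports no verdict.
The state is a dict: "time_s": time; "joints": joint angles; "qd": joint speeds; "joint_torque": joint torques, N m; "position": TCP position; "eef_rot": TCP orientation; "ft_force": force on the tool from outside, world axes, zero at the start; "ft_torque": the same for the moment, N m; "opening": finger opening in mm.
Only numpy, scipy, OpenCV 4.12 (cv2) and the standard library are available. Lean on these libraries where they do the work, as an engineer would, in place of code of your own. Each camera call takes 0.05 s, during which the arm holds its last target. There are 200 camera calls.

### The job

Grade the four long bake-test rolls from the cooling rack by crust colour: lay one on each white plate, right side up, in the middle and lengthways along the plate, so that the row runs step by step from the palest roll beside the pale reference tile to the darkest roll beside the dark tile. Set each roll down on its plate and let go of it there; do not drop it from a height.

Things in the scene. Friction and masses are not known exactly. Their poses are not given: they have to be found in the camera images.
- roll_pale: Rigid long bread roll, light straw-yellow crust: the palest; 120 long, 50 wide, 42 mm high, about 70 g. Long sides upright up to 28 mm: pinch across the width there. Starts flat on the wire rack, whose top is 25 mm above the bench, among the other rolls and a round bun (not part of the test), about 100 mm between centres. Origin: centre of underside; x along its length, z up.
- roll_golden: Rigid long bread roll, golden-orange crust: second palest; 120 long, 50 wide, 42 mm high, about 70 g. Long sides upright up to 28 mm: pinch across the width there. Starts flat on the wire rack, whose top is 25 mm above the bench, among the other rolls and a round bun (not part of the test), about 100 mm between centres. Origin: centre of underside; x along its length, z up.
- roll_brown: Rigid long bread roll, mid-brown crust: second darkest; 120 long, 50 wide, 42 mm high, about 70 g. Long sides upright up to 28 mm: pinch across the width there. Starts flat on the wire rack, whose top is 25 mm above the bench, among the other rolls and a round bun (not part of the test), about 100 mm between centres. Origin: centre of underside; x along its length, z up.
- roll_dark: Rigid long bread roll, very dark brown crust: the darkest; 120 long, 50 wide, 42 mm high, about 70 g. Long sides upright up to 28 mm: pinch across the width there. Starts flat on the wire rack, whose top is 25 mm above the bench, among the other rolls and a round bun (not part of the test), about 100 mm between centres. Origin: centre of underside; x along its length, z up.
- plate_a: One of four equal flat white plates, 150 x 76 x 8 mm, no rim, side by side in a straight row on a 12 mm thick wooden board, about 95 mm between centres. Fixed. The letter says nothing about its place in the row. Origin: centre of its underside, so the top face is 8 mm above it; x along its 150 mm length, y across, z up.
- plate_b: One of four equal flat white plates, 150 x 76 x 8 mm, no rim, side by side in a straight row on a 12 mm thick wooden board, about 95 mm between centres. Fixed. The letter says nothing about its place in the row. Origin: centre of its underside, so the top face is 8 mm above it; x along its 150 mm length, y across, z up.
- plate_c: One of four equal flat white plates, 150 x 76 x 8 mm, no rim, side by side in a straight row on a 12 mm thick wooden board, about 95 mm between centres. Fixed. The letter says nothing about its place in the row. Origin: centre of its underside, so the top face is 8 mm above it; x along its 150 mm length, y across, z up.
- plate_d: One of four equal flat white plates, 150 x 76 x 8 mm, no rim, side by side in a straight row on a 12 mm thick wooden board, about 95 mm between centres. Fixed. The letter says nothing about its place in the row. Origin: centre of its underside, so the top face is 8 mm above it; x along its 150 mm length, y across, z up.
- tile_pale: Crust-colour reference tile, light cream, in a blue holder 74 x 66 x 10 mm, on the wooden board at one end of the row of plates, about 95 mm from the centre of the end plate; the other tile is at the other end. Which end changes from start to start. Fixed. Origin: centre of its underside, z up.
- tile_dark: Crust-colour reference tile, near-black brown, in a blue holder 74 x 66 x 10 mm, on the wooden board at one end of the row of plates, about 95 mm from the centre of the end plate; the other tile is at the other end. Which end changes from start to start. Fixed. Origin: centre of its underside, z up.
Not all that is in view belongs to the job. Leave any green or purple look-alike of the roll_pale alone. Leave any blue look-alike of the roll_brown alone.

How it is judged (in metres and radians):
At the end, for the whole second after the job is handed in: Each plate carries one roll, centre within 15 mm of the plate's centre, its length within 15 degrees of the plate's, right side up and flat on the plate, at rest; going away from the pale tile the rolls are pale, golden, brown, dark (((horizontal distance between roll_pale and plate_a below 0.015 m and angle between the x axis of roll_pale and the x axis of plate_a, either way round below 0.26 rad and z of roll_pale in the frame of plate_a between 0.004 and 0.012 m) or (horizontal distance between roll_pale and plate_b below 0.015 m and angle between the x axis of roll_pale and the x axis of plate_b, either way round below 0.26 rad and z of roll_pale in the frame of plate_b between 0.004 and 0.012 m) or (horizontal distance between roll_pale and plate_c below 0.015 m and angle between the x axis of roll_pale and the x axis of plate_c, either way round below 0.26 rad and z of roll_pale in the frame of plate_c between 0.004 and 0.012 m) or (horizontal distance between roll_pale and plate_d below 0.015 m and angle between the x axis of roll_pale and the x axis of plate_d, either way round below 0.26 rad and z of roll_pale in the frame of plate_d between 0.004 and 0.012 m)) and horizontal distance between roll_pale and tile_pale between 0.05 and 0.14 m and angle between each of roll_pale, roll_golden, roll_brown, roll_dark's own z axis and vertical below 0.1 rad and linear speed of each of roll_pale, roll_golden, roll_brown, roll_dark below 0.01 m/s and angular speed of each of roll_pale, roll_golden, roll_brown, roll_dark below 0.1 rad/s and ((horizontal distance between roll_golden and plate_a below 0.015 m and angle between the x axis of roll_golden and the x axis of plate_a, either way round below 0.26 rad and z of roll_golden in the frame of plate_a between 0.004 and 0.012 m) or (horizontal distance between roll_golden and plate_b below 0.015 m and angle between the x axis of roll_golden and the x axis of plate_b, either way round below 0.26 rad and z of roll_golden in the frame of plate_b between 0.004 and 0.012 m) or (horizontal distance between roll_golden and plate_c below 0.015 m and angle between the x axis of roll_golden and the x axis of plate_c, either way round below 0.26 rad and z of roll_golden in the frame of plate_c between 0.004 and 0.012 m) or (horizontal distance between roll_golden and plate_d below 0.015 m and angle between the x axis of roll_golden and the x axis of plate_d, either way round below 0.26 rad and z of roll_golden in the frame of plate_d between 0.004 and 0.012 m)) and horizontal distance between roll_golden and tile_pale between 0.145 and 0.235 m and ((horizontal distance between roll_brown and plate_a below 0.015 m and angle between the x axis of roll_brown and the x axis of plate_a, either way round below 0.26 rad and z of roll_brown in the frame of plate_a between 0.004 and 0.012 m) or (horizontal distance between roll_brown and plate_b below 0.015 m and angle between the x axis of roll_brown and the x axis of plate_b, either way round below 0.26 rad and z of roll_brown in the frame of plate_b between 0.004 and 0.012 m) or (horizontal distance between roll_brown and plate_c below 0.015 m and angle between the x axis of roll_brown and the x axis of plate_c, either way round below 0.26 rad and z of roll_brown in the frame of plate_c between 0.004 and 0.012 m) or (horizontal distance between roll_brown and plate_d below 0.015 m and angle between the x axis of roll_brown and the x axis of plate_d, either way round below 0.26 rad and z of roll_brown in the frame of plate_d between 0.004 and 0.012 m)) and horizontal distance between roll_brown and tile_pale between 0.24 and 0.33 m and ((horizontal distance between roll_dark and plate_a below 0.015 m and angle between the x axis of roll_dark and the x axis of plate_a, either way round below 0.26 rad and z of roll_dark in the frame of plate_a between 0.004 and 0.012 m) or (horizontal distance between roll_dark and plate_b below 0.015 m and angle between the x axis of roll_dark and the x axis of plate_b, either way round below 0.26 rad and z of roll_dark in the frame of plate_b between 0.004 and 0.012 m) or (horizontal distance between roll_dark and plate_c below 0.015 m and angle between the x axis of roll_dark and the x axis of plate_c, either way round below 0.26 rad and z of roll_dark in the frame of plate_c between 0.004 and 0.012 m) or (horizontal distance between roll_dark and plate_d below 0.015 m and angle between the x axis of roll_dark and the x axis of plate_d, either way round below 0.26 rad and z of roll_dark in the frame of plate_d between 0.004 and 0.012 m)) and horizontal distance between roll_dark and tile_pale between 0.335 and 0.425 m); the robot touches nothing.
It fails at once if the pale roll is dropped: it falls free, touching nothing, with its underside more than 70 mm above the bench (height (world z) of roll_pale above 0.07 m and contact force between roll_pale and anything else below 0.005 N).
It fails at once if the golden roll is dropped: it falls free, touching nothing, with its underside more than 70 mm above the bench (height (world z) of roll_golden above 0.07 m and contact force between roll_golden and anything else below 0.005 N).
It fails at once if the brown roll is dropped: it falls free, touching nothing, with its underside more than 70 mm above the bench (height (world z) of roll_brown above 0.07 m and contact force between roll_brown and anything else below 0.005 N).
It fails at once if the dark roll is dropped: it falls free, touching nothing, with its underside more than 70 mm above the bench (height (world z) of roll_dark above 0.07 m and contact force between roll_dark and anything else below 0.005 N).
It also fails if it takes over 106 s, if anything falls off the work surface, if the arm or the gripper's body presses on something with over 40 N, if the wrist force passes 120 N, or if a joint passes its speed limit or range.

## Working session

There is one attempt and no reset: what is moved stays moved. The work goes in short steps, Python scripts to look and compute and a tool call to move; the robot and the scene stay as the last step left them, time stands still between calls to the robot, and variables do not carry over. Pictures are saved under pics/ and viewed, about 12 in all and at most 16, crops included, and the job is handed in when it is done.

Besides the shell and the picture viewer there is one more tool, called after "Emit:" as name(argument=value, ...) on one line, values as JSON. send_rows: Moves the arm, as the interface text tells. Its arguments: {"type":"object","properties":{"plan":{"type":"array","items":{"type":"object","properties":{"linear":{"type":"array","items":{"type":"number"}},"twist":{"type":"array","items":{"type":"number"}},"fingers":{"type":"number"}}}},"grip_force":{"type":"number"}},"required":["plan"]}

```bash
mkdir -p pics; ls
cat > h.py <<'E'
import numpy as np, cv2
from plant import ctrl, optics, workorder
def snap(n,f):
    p,d=optics.camera(n); cv2.imwrite('pics/'+f,cv2.cvtColor(p,cv2.COLOR_RGB2BGR)); return p,d
def world(n,d):
    c=optics.calibration(n); v,u=np.mgrid[:384,:512]
    X=np.stack([(u-c['cx'])/c['fx']*d,(v-c['cy'])/c['fy']*d,d],-1)
    return (X-np.array(c['t']))@np.array(c['R'])
E
python3 - <<'E'
from h import *
print(ctrl.sense())
for n in ('top','scene'):
    p,d=snap(n,n+'0.png'); np.savez(n+'0.npz',p=p,d=d,W=world(n,d))
print(optics.calibration('top'))
E
```

```text
pics
{'time_s': 0.0, 'joints': array([-7.55713163e+01,  1.36820015e+01, -8.15768237e-01,  7.55846116e+01,
        1.24334564e-04,  9.00001016e+01]), 'qd': array([ 0.02967416,  0.04410509, -0.1221331 , -0.03683402,  0.05165302,
        0.01173402]), 'joint_torque': array([ 4.13720700e-04, -5.38779688e+01,  3.46437013e+01,  1.85234804e-02,
        3.82567850e-05, -5.81892849e-06]), 'position': array([ 130.70389803, -507.99916799,  196.77607897]), 'eef_rot': array([-1.79917619e+02, -1.24188300e-04,  1.44285818e+01]), 'ft_force': array([ 0.49289277, -0.11057891, -0.26347665]), 'ft_torque': array([ 0.00544531, -0.01285149,  0.02134146]), 'opening': 85.28721902214764}
{'fx': 402.89799372154243, 'fy': 402.89799372154243, 'cx': 253.2756264753714, 'cy': 190.71042563575406, 'R': array([[ 0.01517618, -0.99987916, -0.00336883],
       [-0.99024165, -0.01456293, -0.13859798],
       [ 0.13853217,  0.00543935, -0.990343  ]]), 't': array([-148.15289135,  483.49736977, 1110.29017945])}
```

View pics/top0.png

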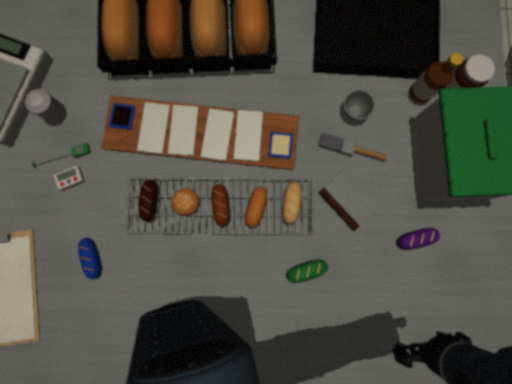

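View pics/scene0.png

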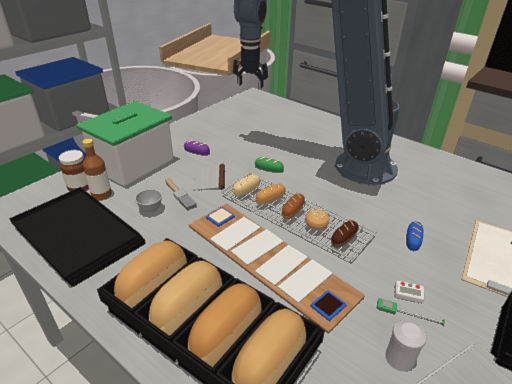

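Top view: the dark tile is at (121,116) and the pale tile at (281,145). The plates are at (248,135), (217,134), (183,130) and (153,127) going from pale to dark. The rack holds dark (148,200), bun (185,201), brown (220,205), golden (256,207) and pale (291,203). The green (307,271), purple (418,238) and blue (89,258) look-alikes are off the rack, so I leave them alone.

```bash
cat > meas.py <<'E'
from h import *
def rect(P):
    (c,(w,h),a)=cv2.minAreaRect(P.astype(np.float32)*1.0)
    if w<h: w,h,a=h,w,a+90
    return np.round([*c,w,h,(a+90)%180-90],1)
def comps(m,W,minn=60):
    m=cv2.morphologyEx(m.astype(np.uint8),cv2.MORPH_OPEN,np.ones((3,3)))
    k,l,s,c=cv2.connectedComponentsWithStats(m)
    return [(np.round(c[i]),s[i,4],l==i) for i in range(1,k) if s[i,4]>=minn]
def rolls(p,W,zmin=40,zmax=90,box=(150,245,110,330)):
    v,u=np.mgrid[:384,:512]
    m=(W[...,2]>zmin)&(W[...,2]<zmax)&(v>box[0])&(v<box[1])&(u>box[2])&(u<box[3])
    for c,n,k in comps(m,W):
        print('roll',c,n,rect(W[k][:,:2]),'zmax %.1f'%np.percentile(W[k][:,2],98),p[k].mean(0).round())
E
python3 - <<'E'
from meas import *
f=np.load('top0.npz');p,W=f['p'],f['W']
rolls(p,W)
v,u=np.mgrid[:384,:512]
reg=(v>90)&(v<170)&(u>100)&(u<300)
mn=p.min(2).astype(int)
for c,n,k in comps(reg&(mn>130),W): print('plate',c,n,rect(W[k][:,:2]),'z',np.median(W[k][:,2]).round(1),p[k].mean(0).round())
b=reg&(p[...,2].astype(int)>p[...,0].astype(int)+30)
for c,n,k in comps(b,W,20): print('tile',c,n,rect(W[k][:,:2]))
cv2.imwrite('pics/crop0.png',cv2.resize(cv2.cvtColor(p[90:245,95:320],cv2.COLOR_RGB2BGR),None,fx=3.4,fy=3.4,interpolation=2))
E
```

```text
roll [148. 200.] 663 [455.3 152.9 116.4  49.5   1.3] zmax 69.6 [37. 19. 13.]
roll [292. 202.] 649 [ 452.8 -249.1  116.6   49.2   -8.1] zmax 69.3 [141. 108.  63.]
roll [220. 205.] 635 [443.3 -50.  114.9  48.8   7. ] zmax 69.7 [78. 39. 21.]
roll [256. 207.] 656 [ 440.1 -149.4  117.2   49.5  -13.3] zmax 69.7 [119.  71.  34.]
roll [185. 201.] 596 [452.3  49.2  74.4  72.9   0.5] zmax 68.5 [128.  85.  45.]
plate [153. 128.] 1087 [511.9  53.  527.6 135.   32.9] z 20.3 [167. 161. 144.]
plate [183. 130.] 1102 [518.9   4.9 473.6 122.6  23.9] z 20.3 [169. 163. 145.]
plate [217. 134.] 1115 [522.6 -56.7 417.3 106.   10.6] z 20.1 [171. 165. 147.]
plate [248. 135.] 1122 [ 526.6 -118.3  396.4   71.7   -2. ] z 20.2 [172. 166. 148.]
tile [130. 118.] 83 [701.3 224.1  70.1  18.3 -15.4]
tile [113. 125.] 23 [677.6 275.4  19.6   9.1  76.2]
```

View pics/crop0.png

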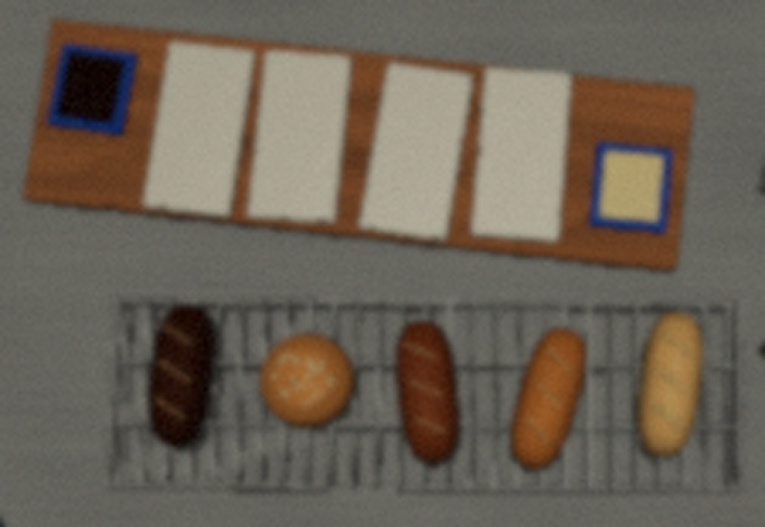

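```bash
cat >> meas.py <<'E'
def plane(n,z):
    c=optics.calibration(n);R=np.array(c['R']);t=np.array(c['t']);v,u=np.mgrid[:384,:512]
    D=np.stack([(u-c['cx'])/c['fx'],(v-c['cy'])/c['fy'],np.ones(u.shape)],-1)@R; C=-R.T@t
    return C+D*((z-C[2])/D[...,2])[...,None]
def pca(P):
    P=P[:,:2].astype(np.float64); m,e=cv2.PCACompute(P,None); a=np.degrees(np.arctan2(e[0,1],e[0,0]))
    return np.round([*m[0],(a+90)%180-90],1)
E
python3 - <<'E'
from meas import *
f=np.load('top0.npz');p,W=f['p'],f['W'];v,u=np.mgrid[:384,:512]
for z0 in (45,56):
  m=(W[...,2]>z0)&(W[...,2]<90)&(v>150)&(v<245)&(u>110)&(u<330)
  for c,n,k in comps(m,W): print('roll',z0,c,n,pca(W[k]),rect(W[k][:,:2]))
P=plane('top',20);reg=(v>90)&(v<170)&(u>100)&(u<300);mn=p.min(2).astype(int)
for c,n,k in comps(reg&(mn>120),W): print('plate',c,n,pca(P[k]),rect(P[k][:,:2]))
P=plane('top',22)
for c in ((121,116),(281,145)): print('tile',P[c[1],c[0]])
E
```

```text
roll 45 [148. 199.] 639 [453.3 150.3  -4.1] [454.9 152.9 115.7  49.5   1.3]
roll 45 [292. 202.] 634 [ 452.1 -248.3   -6.2] [ 453.5 -249.3  115.1   49.1   -7.6]
roll 45 [220. 204.] 627 [442.2 -51.    7. ] [443.5 -49.9 114.5  48.7   7. ]
roll 45 [256. 206.] 640 [ 438.6 -149.5  -15. ] [ 439.9 -149.6  116.4   48.6  -15.3]
roll 45 [185. 201.] 580 [450.6  47.6 -36.7] [451.7  49.   73.4  72.8  -0.5]
roll 56 [147. 199.] 472 [453.1 152.9  -5.3] [453.2 154.3 103.4  42.3  -5. ]
roll 56 [292. 201.] 483 [ 453.3 -249.4   -6.2] [ 4.554e+02 -2.500e+02  1.011e+02  4.170e+01 -4.000e-01]
roll 56 [220. 205.] 467 [441.9 -50.2   8.8] [443.1 -50.  100.9  40.6   8.5]
roll 56 [256. 206.] 463 [ 439.7 -149.5  -13.8] [ 441.1 -149.7  100.1   42.8  -10.6]
roll 56 [184. 201.] 391 [450.7  48.8 -45.7] [450.8  49.   61.1  58.5   2.6]
plate [153. 127.] 1148 [671.  156.7  -6. ] [671.4 156.8 144.1  71.4  -6.1]
plate [183. 130.] 1147 [665.7  69.6  -3.6] [666.1  69.6 144.6  71.5  -3.5]
plate [217. 134.] 1161 [653.6 -31.8  -8.2] [654.  -32.  144.8  71.6  -7.9]
plate [248. 135.] 1175 [ 652.4 -122.7   -4. ] [ 653.6 -122.3  146.3   71.9   -3.2]
tile [703.82030095 252.31301337  22.        ]
tile [ 622.873154   -219.55867178   22.        ]
```

```bash
cat > go.py <<'E'
import sys; from h import *
from scipy.spatial.transform import Rotation as Ro
# usage: go.py x y z yaw -> total turn about tool z (deg), then shift in tool axes after the turn (cm)
x,y,z,w=map(float,sys.argv[1:5]); s=ctrl.sense()
R=Ro.from_euler('xyz',[180,0,w],degrees=True)
R0=Ro.from_euler('xyz',s['eef_rot'],degrees=True)
print('t',s['time_s'],'pos',s['position'].round(1),'yaw',s['eef_rot'].round(2),'F',s['ft_force'].round(1),'open',round(s['opening'],1))
print('twist',(R0.inv()*R).as_rotvec(degrees=True).round(2),'shift cm',(R.inv().apply(np.array([x,y,z])-s['position'])/10).round(2))
E
python3 go.py 453 -249.3 120 -6.5
```

```text
t 0.1 pos [ 130.7 -508.   196.8] yaw [-179.92    0.     14.43] F [ 0.4 -0.4 -0.2] open 85.2
twist [-8.000e-02  1.000e-02  2.093e+01] shift cm [ 29.09 -29.36   7.68]
```

Emit:
send_rows(plan=[{"linear": [0, 0, 0], "twist": [0, 0, 7], "fingers": 0.65}, {"linear": [0, 0, 0], "twist": [0, 0, 7], "fingers": 0.65}, {"linear": [0, 0, 0], "twist": [0, 0, 7], "fingers": 0.65}, {"linear": [2.42, -2.45, 0.6], "twist": [0, 0, 0], "fingers": 0.65}, {"linear": [2.42, -2.45, 0.6], "twist": [0, 0, 0], "fingers": 0.65}, {"linear": [2.42, -2.45, 0.6], "twist": [0, 0, 0], "fingers": 0.65}, {"linear": [2.42, -2.45, 0.6], "twist": [0, 0, 0], "fingers": 0.65}, {"linear": [2.42, -2.45, 0.6], "twist": [0, 0, 0], "fingers": 0.65}, {"linear": [2.42, -2.45, 0.6], "twist": [0, 0, 0], "fingers": 0.65}, {"linear": [2.42, -2.45, 0.6], "twist": [0, 0, 0], "fingers": 0.65}, {"linear": [2.42, -2.45, 0.6], "twist": [0, 0, 0], "fingers": 0.65}, {"linear": [2.42, -2.45, 0.6], "twist": [0, 0, 0], "fingers": 0.65}, {"linear": [2.42, -2.45, 0.6], "twist": [0, 0, 0], "fingers": 0.65}, {"linear": [2.42, -2.45, 0.6], "twist": [0, 0, 0], "fingers": 0.65}, {"linear": [2.42, -2.45, 0.6], "twist": [0, 0, 0], "fingers": 0.65}, {"linear": [0, 0, 0], "twist": [0, 0, 0], "fingers": 0.65}], grip_force=30)

```text
time_s: 2.1
position: [463.9, -242.8, 117.9]
eef_rot: [-179.6, 0.4, -7.4]
ft_force: [-0.5, 0.0, -0.2]
opening: 70.2
```

```bash
python3 go.py 453 -249.3 23 -6.5
```

```text
t 2.1 pos [ 463.9 -242.8  117.9] yaw [-179.56    0.4    -7.4 ] F [-0.5  0.  -0.2] open 70.2
twist [-0.44  0.4  -0.9 ] shift cm [-1.01  0.77  9.49]
```

Emit:
send_rows(plan=[{"linear": [-1.0, 0.77, 0], "twist": [-0.44, 0.4, -0.9], "fingers": 0.65}, {"linear": [0, 0, 2], "twist": [0, 0, 0], "fingers": 0.65}, {"linear": [0, 0, 2], "twist": [0, 0, 0], "fingers": 0.65}, {"linear": [0, 0, 1], "twist": [0, 0, 0], "fingers": 0.65}, {"linear": [0, 0, 0], "twist": [0, 0, 0], "fingers": 0.65}])

```text
time_s: 2.72
position: [447.0, -252.8, 67.6]
eef_rot: [179.9, 0.0, -6.5]
ft_force: [0.4, 0.5, -0.3]
opening: 70.0
```

```bash
python3 go.py 453 -249.3 23 -6.5
python3 - <<'E'
from h import *
snap('wrist','w1.png')
E
```

```text
t 2.725 pos [ 447.  -252.8   67.6] yaw [179.85   0.    -6.55] F [ 0.4  0.5 -0.3] open 70.0
twist [ 0.15  0.   -0.05] shift cm [ 0.55 -0.41  4.46]
```

View pics/w1.png

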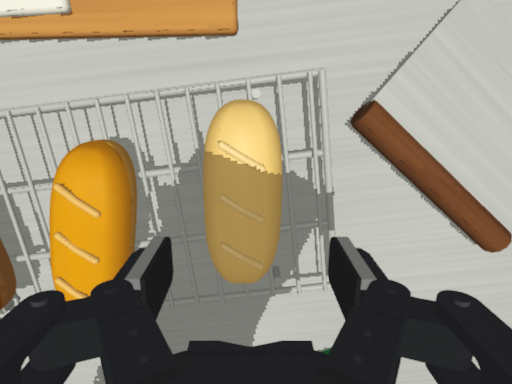

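The wrist view shows the pale straw-yellow roll at (243,190), between the pads at about (160,270) and (340,270). That is the palest roll, as wanted.

Emit:
send_rows(plan=[{"linear": [0.3, -0.2, 0], "twist": [0, 0, 0], "fingers": 0.65}, {"linear": [0.15, -0.12, 1], "twist": [0, 0, 0], "fingers": 0.65}, {"linear": [0, 0, 1], "twist": [0, 0, 0], "fingers": 0.65}, {"linear": [0, 0, 1], "twist": [0, 0, 0], "fingers": 0.65}, {"linear": [0, 0, 0.5], "twist": [0, 0, 0], "fingers": 0.65}, {"linear": [0, 0, 0], "twist": [0, 0, 0], "fingers": 0.65}, {"linear": [0, 0, 0], "twist": [0, 0, 0], "fingers": 0.65}])

```text
time_s: 3.65
position: [453.2, -250.5, 31.5]
eef_rot: [179.8, -0.1, -6.5]
ft_force: [0.0, -0.2, -0.5]
opening: 70.6
```

```bash
python3 go.py 453 -249.3 23 -6.5
```

```text
t 3.65 pos [ 453.2 -250.5   31.5] yaw [ 1.798e+02 -1.000e-01 -6.510e+00] F [ 0.  -0.2 -0.5] open 70.6
twist [ 0.2  -0.1  -0.01] shift cm [-0.03 -0.12  0.85]
```

Emit:
send_rows(plan=[{"linear": [0, -0.1, 0.4], "twist": [0, 0, 0], "fingers": 0.65}, {"linear": [0, 0, 0.4], "twist": [0, 0, 0], "fingers": 0.65}, {"linear": [0, 0, 0], "twist": [0, 0, 0], "fingers": -0.5}, {"linear": [0, 0, 0], "twist": [0, 0, 0], "fingers": -0.5}, {"linear": [0, 0, 0], "twist": [0, 0, 0], "fingers": -0.5}, {"linear": [0, 0, 0], "twist": [0, 0, 0], "fingers": -0.5}, {"linear": [0, 0, 0], "twist": [0, 0, 0], "fingers": -0.5}, {"linear": [0, 0, 0], "twist": [0, 0, 0], "fingers": -0.5}], grip_force=30)

```text
time_s: 4.65
position: [453.7, -249.7, 23.7]
eef_rot: [179.8, -0.2, -6.5]
ft_force: [0.2, -0.4, 0.2]
opening: 28.9
```

```bash
python3 go.py 653 -122.5 120 -4
```

```text
t 4.65 pos [ 453.7 -249.7   23.7] yaw [ 1.7977e+02 -1.7000e-01 -6.5200e+00] F [ 0.2 -0.4  0.2] open 28.9
twist [ 0.23 -0.16 -2.52] shift cm [ 19.   -14.08  -9.63]
```

Opening is 28.9 mm, where a held roll should stop the fingers at 50. I'll look before going on.

Run:
```python
from meas import *
p,d=snap('wrist','w2.png'); s=ctrl.sense(); print(s['opening'])
p,d=optics.camera('top'); rolls(p,world('top',d))
```

```text
28.74701232622847
roll [148. 200.] 666 [455.  152.7 116.4  48.1  -2. ] zmax 68.9 [45. 25. 16.]
roll [220. 204.] 650 [444.  -49.9 116.9  49.2   7.9] zmax 69.1 [94. 48. 27.]
roll [256. 197.] 271 [ 461.4 -141.9   88.8   33.5  -40. ] zmax 69.3 [139.  84.  41.]
roll [185. 201.] 582 [452.4  49.   74.9  73.5  -3.3] zmax 68.7 [153. 103.  55.]
```

View pics/w2.png

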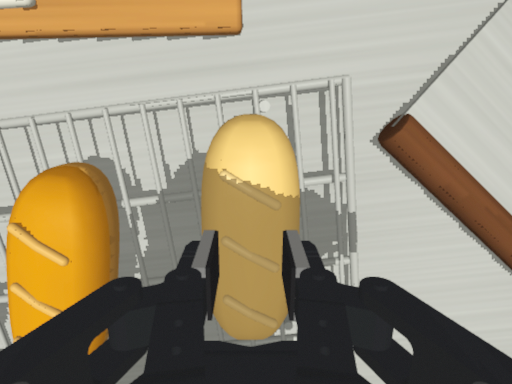

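Run:
```python
from h import *
c=optics.calibration('wrist');T=np.array(c['tool_from_camera']);s=ctrl.sense();print(s['opening'],s['joint_torque'].round(1))
p,d=optics.camera('wrist')
v,u=np.mgrid[:384,:512]
X=np.stack([(u-c['cx'])/c['fx']*d,(v-c['cy'])/c['fy']*d,d],-1)@T[:3,:3].T+T[:3,3]
for r in (200,225,245,265,285,305):
    print(r,[(k,*X[r,k].round(0).astype(int)) for k in (180,195,200,205,210,214,218,225,250,275,284,288,292,296,300,305,320)])
```

```text
29.195555142534335 [  0.  -56.3  28.8  -0.   -0.   -0. ]
200 [(180, np.int64(14), np.int64(-39), np.int64(2)), (195, np.int64(14), np.int64(-31), np.int64(1)), (200, np.int64(7), np.int64(-32), np.int64(24)), (205, np.int64(25), np.int64(-20), np.int64(-31)), (210, np.int64(26), np.int64(-18), np.int64(-36)), (214, np.int64(26), np.int64(-16), np.int64(-36)), (218, np.int64(27), np.int64(-14), np.int64(-39)), (225, np.int64(28), np.int64(-11), np.int64(-40)), (250, np.int64(28), np.int64(0), np.int64(-42)), (275, np.int64(28), np.int64(11), np.int64(-42)), (284, np.int64(27), np.int64(15), np.int64(-38)), (288, np.int64(26), np.int64(17), np.int64(-36)), (292, np.int64(26), np.int64(19), np.int64(-34)), (296, np.int64(25), np.int64(21), np.int64(-31)), (300, np.int64(15), np.int64(28), np.int64(1)), (305, np.int64(15), np.int64(31), np.int64(-1)), (320, np.int64(7), np.int64(45), np.int64(25))]
225 [(180, np.int64(-10), np.int64(-45), np.int64(23)), (195, np.int64(-10), np.int64(-36), np.int64(24)), (200, np.int64(0), np.int64(-28), np.int64(-1)), (205, np.int64(13), np.int64(-21), n
[... 3408 characters left out ...]
int64(0), np.int64(-16), np.int64(-75)), (210, np.int64(-2), np.int64(-14), np.int64(-71)), (214, np.int64(-8), np.int64(-14), np.int64(-64)), (218, np.int64(-27), np.int64(-15), np.int64(-37)), (225, np.int64(-25), np.int64(-12), np.int64(-40)), (250, np.int64(-23), np.int64(0), np.int64(-42)), (275, np.int64(-25), np.int64(12), np.int64(-39)), (284, np.int64(-28), np.int64(17), np.int64(-36)), (288, np.int64(-7), np.int64(15), np.int64(-65)), (292, np.int64(-3), np.int64(16), np.int64(-71)), (296, np.int64(0), np.int64(17), np.int64(-74)), (300, np.int64(19), np.int64(13), np.int64(-101)), (305, np.int64(19), np.int64(15), np.int64(-102)), (320, np.int64(19), np.int64(19), np.int64(-101))]
```

Emit:
send_rows(plan=[{"linear": [0, 0, 0], "twist": [0, 0, 0], "fingers": 0.65}, {"linear": [0, 0, 0], "twist": [0, 0, 0], "fingers": 0.65}, {"linear": [0, 0, 0], "twist": [0, 0, 0], "fingers": 0.65}, {"linear": [0, 0, 0], "twist": [0, 0, 0], "fingers": 0.65}])

```text
time_s: 5.3
position: [453.8, -249.8, 23.7]
eef_rot: [179.8, -0.2, -6.5]
ft_force: [0.5, -0.7, -0.3]
opening: 70.8
```

```bash
cat > wr.py <<'E'
from h import *
from scipy.spatial.transform import Rotation as Ro
def tool():
    c=optics.calibration('wrist');T=np.array(c['tool_from_camera']);s=ctrl.sense()
    p,d=optics.camera('wrist');v,u=np.mgrid[:384,:512]
    X=np.stack([(u-c['cx'])/c['fx']*d,(v-c['cy'])/c['fy']*d,d],-1)@T[:3,:3].T+T[:3,3]
    W=X@Ro.from_euler('xyz',s['eef_rot'],degrees=True).as_matrix().T+s['position']
    return p,d,X,W,s
E
python3 - <<'E'
from wr import *
p,d,X,W,s=tool(); print('grasp_offset',ctrl.grasp_offset,s['opening'],s['position'])
cv2.imwrite('pics/w3.png',cv2.cvtColor(p,cv2.COLOR_RGB2BGR))
dark=(p.max(2)<110)&(d>0)
for sgn in (-1,1):
  m=dark&(X[...,1]*sgn>30)&(X[...,1]*sgn<62)&(abs(X[...,0])<16)&(X[...,2]<-5)
  z=X[m]; i=np.argsort(-z[:,2])[:200:20]; print(len(z),z[i].round(0).tolist())
print('pads inner',[ (k,X[r,k].round(0).tolist(),p[r,k].tolist()) for r in (250,280) for k in (130,150,160,170,330,340,350,370)])
E
```

```text
grasp_offset 18.700000000000003 70.7975192686385 [ 453.7712186  -249.77951215   23.71018825]
11073 [[2.0, -35.0, -40.0], [-2.0, -35.0, -42.0], [7.0, -35.0, -43.0], [-5.0, -35.0, -44.0], [-9.0, -35.0, -45.0], [-5.0, -35.0, -45.0], [-4.0, -35.0, -46.0], [9.0, -35.0, -46.0], [5.0, -35.0, -47.0], [2.0, -35.0, -47.0]]
11155 [[1.0, 36.0, -41.0], [-0.0, 36.0, -42.0], [3.0, 36.0, -43.0], [8.0, 36.0, -44.0], [12.0, 36.0, -44.0], [8.0, 36.0, -45.0], [2.0, 36.0, -46.0], [12.0, 38.0, -46.0], [13.0, 41.0, -47.0], [7.0, 36.0, -47.0]]
pads inner [(130, [-28.0, -79.0, 23.0], [125, 125, 118]), (150, [13.0, -39.0, -58.0], [106, 106, 101]), (160, [13.0, -35.0, -58.0], [28, 26, 28]), (170, [6.0, -35.0, -44.0], [25, 25, 25]), (330, [5.0, 36.0, -42.0], [26, 26, 27]), (340, [12.0, 36.0, -57.0], [29, 27, 28]), (350, [13.0, 39.0, -58.0], [106, 105, 102]), (370, [-28.0, 80.0, 24.0], [193, 194, 185]), (130, [13.0, -39.0, -80.0], [130, 129, 127]), (150, [10.0, -35.0, -74.0], [28, 27, 27]), (160, [2.0, -35.0, -62.0], [25, 23, 24]), (170, [-7.0, -35.0, -47.0], [28, 28, 28]), (330, [-7.0, 36.0, -47.0], [26, 26, 26]), (340, [2.0, 36.0, -62.0], [28, 26, 26]), (350, [8.0, 36.0, -72.0], [27, 26, 28]), (370, [13.0, 40.0, -79.0], [130, 130, 127])]
```

View pics/w3.png

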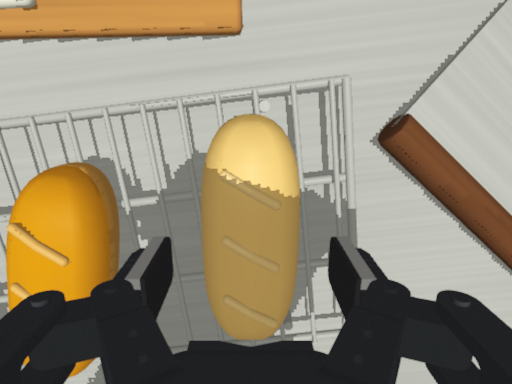

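The pads closed on the crown: the wrist depth puts the fingertips about 40 mm behind the reported TCP, at 70 mm opening. I'll go about 30 mm lower while watching the force.

Emit:
send_rows(plan=[{"linear": [0, 0, 0.5], "twist": [0, 0, 0], "fingers": 0.65}, {"linear": [0, 0, 0.5], "twist": [0, 0, 0], "fingers": 0.65}, {"linear": [0, 0, 0.5], "twist": [0, 0, 0], "fingers": 0.65}, {"linear": [0, 0, 0.5], "twist": [0, 0, 0], "fingers": 0.65}, {"linear": [0, 0, 0], "twist": [0, 0, 0], "fingers": 0.65}])

```text
time_s: 5.98
position: [453.5, -249.7, 1.8]
eef_rot: [179.8, -0.1, -6.5]
ft_force: [0.9, -0.5, -0.3]
opening: 70.2
```

```bash
python3 go.py 453.3 -249.3 -7 -6.5
python3 - <<'E'
from wr import *
p,d,X,W,s=tool()
dark=(p.max(2)<110)&(d>0)
for sgn in (-1,1):
  z=X[dark&(X[...,1]*sgn>30)&(X[...,1]*sgn<62)&(abs(X[...,0])<16)&(X[...,2]<-25)]; print(len(z),np.sort(z[:,2])[-60::10].round(0))
E
```

```text
t 5.975 pos [ 453.5 -249.7    1.8] yaw [ 1.7979e+02 -1.3000e-01 -6.5100e+00] F [ 0.9 -0.5 -0.3] open 70.2
twist [ 0.21 -0.13 -0.02] shift cm [-0.02 -0.03  0.88]
11102 [-44. -44. -43. -43. -43. -42.]
11151 [-44. -44. -43. -43. -42. -42.]
```

Emit:
send_rows(plan=[{"linear": [0, 0, 0.4], "twist": [0, 0, 0], "fingers": 0.65}, {"linear": [0, 0, 0.4], "twist": [0, 0, 0], "fingers": 0.65}, {"linear": [0, 0, 0], "twist": [0, 0, 0], "fingers": 0.65}, {"linear": [0, 0, 0], "twist": [0, 0, 0], "fingers": -0.5}, {"linear": [0, 0, 0], "twist": [0, 0, 0], "fingers": -0.5}, {"linear": [0, 0, 0], "twist": [0, 0, 0], "fingers": -0.5}, {"linear": [0, 0, 0], "twist": [0, 0, 0], "fingers": -0.5}, {"linear": [0, 0, 0], "twist": [0, 0, 0], "fingers": -0.5}, {"linear": [0, 0, 0], "twist": [0, 0, 0], "fingers": -0.5}], grip_force=30)

```text
time_s: 7.15
position: [453.9, -249.9, -6.1]
eef_rot: [179.8, -0.2, -6.5]
ft_force: [0.9, 0.3, -0.4]
opening: 48.4
```

```bash
python3 go.py 653 -122.5 85 -4
```

```text
t 7.15 pos [ 453.9 -249.9   -6.1] yaw [179.77  -0.19  -6.51] F [ 0.9  0.3 -0.4] open 48.4
twist [ 0.24 -0.19 -2.51] shift cm [ 18.97 -14.1   -9.11]
```

Emit:
send_rows(plan=[{"linear": [0, 0, -0.5], "twist": [0, 0, 0], "fingers": -0.5}, {"linear": [0, 0, -1], "twist": [0, 0, 0], "fingers": -0.5}, {"linear": [0, 0, -1.5], "twist": [0, 0, 0], "fingers": -0.5}, {"linear": [0, 0, -1.5], "twist": [0, 0, 0], "fingers": -0.5}, {"linear": [0, 0, -1.5], "twist": [0, 0, 0], "fingers": -0.5}, {"linear": [0, 0, -1], "twist": [0, 0, 0], "fingers": -0.5}, {"linear": [0, 0, -0.3], "twist": [0, 0, 0], "fingers": -0.5}, {"linear": [0, 0, 0], "twist": [0, 0, 0], "fingers": -0.5}])

```text
time_s: 8.15
position: [454.1, -249.8, 72.6]
eef_rot: [179.7, -0.3, -6.5]
ft_force: [-0.2, 0.5, -0.6]
opening: 48.5
```

```bash
python3 go.py 653 -122.5 85 -4
```

```text
t 8.15 pos [ 454.1 -249.8   72.6] yaw [179.72  -0.3   -6.52] F [-0.2  0.5 -0.6] open 48.5
twist [ 0.29 -0.29 -2.52] shift cm [ 18.95 -14.09  -1.24]
```

Emit:
send_rows(plan=[{"linear": [0, 0, -0.2], "twist": [0.3, -0.3, -2.5], "fingers": -0.5}, {"linear": [1, -0.7, -0.2], "twist": [0, 0, 0], "fingers": -0.5}, {"linear": [2.2, -1.65, -0.2], "twist": [0, 0, 0], "fingers": -0.5}, {"linear": [2.2, -1.65, -0.2], "twist": [0, 0, 0], "fingers": -0.5}, {"linear": [2.2, -1.65, -0.2], "twist": [0, 0, 0], "fingers": -0.5}, {"linear": [2.2, -1.65, -0.2], "twist": [0, 0, 0], "fingers": -0.5}, {"linear": [2.2, -1.65, 0], "twist": [0, 0, 0], "fingers": -0.5}, {"linear": [2.2, -1.65, 0], "twist": [0, 0, 0], "fingers": -0.5}, {"linear": [2.2, -1.65, 0], "twist": [0, 0, 0], "fingers": -0.5}, {"linear": [1.2, -0.9, 0], "twist": [0, 0, 0], "fingers": -0.5}, {"linear": [0.5, -0.3, 0], "twist": [0, 0, 0], "fingers": -0.5}, {"linear": [0, 0, 0], "twist": [0, 0, 0], "fingers": -0.5}])

```text
time_s: 9.65
position: [652.2, -119.5, 78.8]
eef_rot: [-179.9, 0.4, -4.5]
ft_force: [-0.7, -0.6, 0.4]
opening: 48.9
```

```bash
python3 go.py 653 -122.5 20 -4
python3 - <<'E'
from meas import *; from wr import tool
p,d,X,W,s=tool(); cv2.imwrite('pics/w4.png',cv2.cvtColor(p,cv2.COLOR_RGB2BGR))
m=(p.max(2)>90)&(X[...,2]<8)&(abs(X[...,1])<30)&(X[...,2]>-60)&(p[...,0].astype(int)>p[...,2]+25)
print('held roll',rect(X[m][:,:2]),pca(X[m]),'top z',np.percentile(X[m][:,2],2))
E
```

```text
t 9.65 pos [ 652.2 -119.5   78.8] yaw [-179.87    0.38   -4.48] F [-0.7 -0.6  0.4] open 48.9
twist [-0.13  0.37 -0.48] shift cm [0.1  0.29 5.88]
held roll [16.1 -1.  92.2 50.4 -0.4] [44.3  0.1  6.7] top z -59.89820687837456
```

View pics/w4.png

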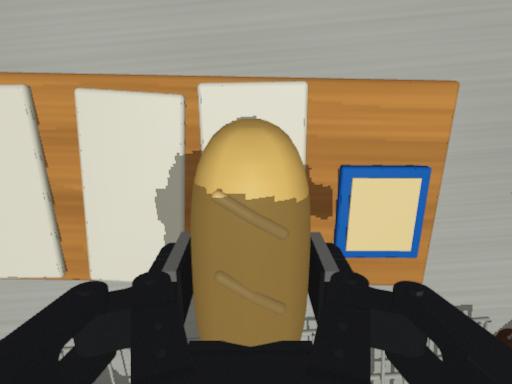

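The wrist view shows the pale roll held straight at (250,240). Its plate is at (253,200), with the pale tile to its right at (385,215).

Emit:
send_rows(plan=[{"linear": [0.1, 0.28, 0], "twist": [-0.1, 0.4, -0.5], "fingers": -0.5}, {"linear": [0, 0, 1], "twist": [0, 0, 0], "fingers": -0.5}, {"linear": [0, 0, 1.5], "twist": [0, 0, 0], "fingers": -0.5}, {"linear": [0, 0, 1.5], "twist": [0, 0, 0], "fingers": -0.5}, {"linear": [0, 0, 1.5], "twist": [0, 0, 0], "fingers": -0.5}, {"linear": [0, 0, 1], "twist": [0, 0, 0], "fingers": -0.5}, {"linear": [0, 0, 0.5], "twist": [0, 0, 0], "fingers": -0.5}, {"linear": [0, 0, 0], "twist": [0, 0, 0], "fingers": -0.5}])

```text
time_s: 10.7
position: [650.3, -124.2, 2.9]
eef_rot: [-180.0, 0.1, -4.1]
ft_force: [0.2, 0.2, -0.1]
opening: 48.0
```

```bash
python3 go.py 653 -122.5 -10 -4
```

```text
t 10.7 pos [ 650.3 -124.2    2.9] yaw [-1.7997e+02  9.0000e-02 -4.1000e+00] F [ 0.2  0.2 -0.1] open 48.0
twist [-0.03  0.09 -0.1 ] shift cm [ 0.25 -0.19  1.29]
```

Emit:
send_rows(plan=[{"linear": [0.15, -0.15, 0.4], "twist": [0, 0, 0], "fingers": -0.5}, {"linear": [0, 0, 0.4], "twist": [0, 0, 0], "fingers": -0.5}, {"linear": [0, 0, 0.3], "twist": [0, 0, 0], "fingers": -0.5}, {"linear": [0, 0, 0.1], "twist": [0, 0, 0], "fingers": -0.5}, {"linear": [0, 0, 0], "twist": [0, 0, 0], "fingers": -0.5}])

```text
time_s: 11.32
position: [653.1, -122.7, -8.6]
eef_rot: [-180.0, -0.0, -4.1]
ft_force: [1.1, 0.5, 0.1]
opening: 48.4
```

```bash
python3 go.py 653 -122.5 -11 -4
```

```text
t 11.325 pos [ 653.1 -122.7   -8.6] yaw [-1.7999e+02 -3.0000e-02 -4.0900e+00] F [1.1 0.5 0.1] open 48.4
twist [-0.01 -0.03 -0.09] shift cm [-0.01 -0.02  0.24]
```

Emit:
send_rows(plan=[{"linear": [0, 0, 0.15], "twist": [0, 0, 0], "fingers": -0.5}, {"linear": [0, 0, 0.05], "twist": [0, 0, 0], "fingers": -0.5}, {"linear": [0, 0, 0], "twist": [0, 0, 0], "fingers": -0.5}])

```text
time_s: 11.7
position: [653.2, -122.8, -10.5]
eef_rot: [-180.0, -0.1, -4.1]
ft_force: [0.5, -0.1, -1.0]
opening: 48.4
```

```bash
python3 go.py 653 -122.5 -11 -4
```

```text
t 11.7 pos [ 653.2 -122.8  -10.5] yaw [-1.7999e+02 -6.0000e-02 -4.1000e+00] F [ 0.5 -0.1 -1. ] open 48.4
twist [-0.01 -0.06 -0.1 ] shift cm [-0.02 -0.03  0.05]
```

Emit:
send_rows(plan=[{"linear": [0, 0, 0], "twist": [0, 0, 0], "fingers": 0.65}, {"linear": [0, 0, 0], "twist": [0, 0, 0], "fingers": 0.65}, {"linear": [0, 0, 0], "twist": [0, 0, 0], "fingers": 0.65}, {"linear": [0, 0, 0], "twist": [0, 0, 0], "fingers": 0.65}, {"linear": [0, 0, -1], "twist": [0, 0, 0], "fingers": 0.65}, {"linear": [0, 0, -2], "twist": [0, 0, 0], "fingers": 0.65}, {"linear": [0, 0, -2], "twist": [0, 0, 0], "fingers": 0.65}, {"linear": [0, 0, -2], "twist": [0, 0, 0], "fingers": 0.65}, {"linear": [0, 0, 0], "twist": [0, 0, 5], "fingers": 0.65}, {"linear": [0, 0, 0], "twist": [0, 0, 5], "fingers": 0.65}, {"linear": [0, 0, 0], "twist": [0, 0, 0], "fingers": 0.65}])

```text
time_s: 13.08
position: [650.4, -140.0, 66.4]
eef_rot: [-179.2, -0.2, -12.5]
ft_force: [0.2, -0.4, -0.5]
opening: 70.5
```

```bash
python3 go.py 440 -149.5 60 -14
python3 - <<'E'
from meas import *
p,d=optics.camera('top'); rolls(p,world('top',d),zmin=38,box=(90,245,100,330))
E
```

```text
t 13.075 pos [ 650.4 -140.    66.4] yaw [-179.16   -0.25  -12.52] F [ 0.2 -0.4 -0.5] open 70.5
twist [-0.84 -0.23  1.48] shift cm [-20.19   6.01   0.64]
roll [147. 197.] 502 [456.6 157.1 115.4  45.2 -11.8] zmax 69.8 [52. 30. 20.]
roll [262. 208.] 184 [ 435.8 -165.   109.3   17.7  -16.2] zmax 66.1 [123.  77.  43.]
```

Emit:
send_rows(plan=[{"linear": [-1, 0.3, 0], "twist": [-0.8, -0.2, 1.5], "fingers": 0.65}, {"linear": [-2.2, 0.65, 0], "twist": [0, 0, 0], "fingers": 0.65}, {"linear": [-2.2, 0.65, 0], "twist": [0, 0, 0], "fingers": 0.65}, {"linear": [-2.2, 0.65, 0], "twist": [0, 0, 0], "fingers": 0.65}, {"linear": [-2.2, 0.65, 0], "twist": [0, 0, 0], "fingers": 0.65}, {"linear": [-2.2, 0.65, 0], "twist": [0, 0, 0], "fingers": 0.65}, {"linear": [-2.2, 0.65, 0], "twist": [0, 0, 0], "fingers": 0.65}, {"linear": [-2.2, 0.65, 0], "twist": [0, 0, 0], "fingers": 0.65}, {"linear": [-1.5, 0.45, 0], "twist": [0, 0, 0], "fingers": 0.65}, {"linear": [-1, 0.3, 0], "twist": [0, 0, 0], "fingers": 0.65}, {"linear": [-0.3, 0.1, 0], "twist": [0, 0, 0], "fingers": 0.65}, {"linear": [0, 0, 0], "twist": [0, 0, 0], "fingers": 0.65}])

```text
time_s: 14.62
position: [434.6, -160.3, 64.5]
eef_rot: [-179.8, 0.3, -13.3]
ft_force: [0.4, -0.4, -0.1]
opening: 70.6
```

```bash
cat > wroll.py <<'E'
from meas import *; from wr import tool
# rolls near the jaws as the wrist sees them, upper skin only, in world axes
p,d,X,W,s=tool(); m=(W[...,2]>42)&(W[...,2]<75)&(X[...,2]<200)&(abs(X[...,1])<45)&(abs(X[...,0])<100)
dk=(p.max(2)<40)&(abs(X[...,1])>27)
k=p.astype(int); m&=((k[...,0]-k[...,2])>12)
for c,n,q in comps(m,W,400): print('wrist roll px',c,n,'rect',rect(W[q][:,:2]),'pca',pca(W[q]),'tool y mean',X[q][:,1].mean().round(1),'z',np.percentile(W[q][:,2],98).round(1))
E
python3 go.py 440 -149.5 30 -14; python3 wroll.py
```

```text
t 14.625 pos [ 434.6 -160.3   64.5] yaw [-179.82    0.35  -13.29] F [ 0.4 -0.4 -0.1] open 70.6
twist [-0.17  0.35  0.71] shift cm [ 0.26 -1.18  3.45]
wrist roll px [230. 197.] 12583 rect [ 444.2 -150.3  114.9   48.7  -15.2] pca [ 451.  -152.6  -14.9] tool y mean -11.3 z 67.6
```

Emit:
send_rows(plan=[{"linear": [0.3, -1.1, 0], "twist": [-0.2, 0.3, 1.2], "fingers": 0.65}, {"linear": [0, 0, 0], "twist": [0, 0, 0], "fingers": 0.65}, {"linear": [0, 0, 1], "twist": [0, 0, 0], "fingers": 0.65}, {"linear": [0, 0, 1], "twist": [0, 0, 0], "fingers": 0.65}, {"linear": [0, 0, 0.5], "twist": [0, 0, 0], "fingers": 0.65}, {"linear": [0, 0, 0], "twist": [0, 0, 0], "fingers": 0.65}])

```text
time_s: 15.42
position: [441.3, -150.7, 36.7]
eef_rot: [180.0, 0.1, -14.4]
ft_force: [-0.1, 1.1, 1.3]
opening: 70.1
```

```bash
python3 go.py 441.5 -150 -6 -14.5; python3 wroll.py
```

```text
t 15.425 pos [ 441.3 -150.7   36.7] yaw [ 1.7996e+02  1.0000e-01 -1.4420e+01] F [-0.1  1.1  1.3] open 70.1
twist [0.04 0.1  0.08] shift cm [ 0.01 -0.08  4.27]
wrist roll px [247. 220.] 16202 rect [ 445.  -149.9  113.6   49.2  -14.5] pca [ 452.7 -152.1  -15. ] tool y mean -1.5 z 67.6
```

Emit:
send_rows(plan=[{"linear": [0.1, -0.1, 1], "twist": [0, 0, 0], "fingers": 0.65}, {"linear": [0, 0, 1], "twist": [0, 0, 0], "fingers": 0.65}, {"linear": [0, 0, 1], "twist": [0, 0, 0], "fingers": 0.65}, {"linear": [0, 0, 0.5], "twist": [0, 0, 0], "fingers": 0.65}, {"linear": [0, 0, 0.3], "twist": [0, 0, 0], "fingers": 0.65}, {"linear": [0, 0, 0], "twist": [0, 0, 0], "fingers": 0.65}])

```text
time_s: 16.23
position: [442.7, -150.0, -3.7]
eef_rot: [180.0, 0.1, -14.4]
ft_force: [0.7, 0.6, -0.6]
opening: 70.6
```

```bash
python3 go.py 441.5 -150 -6 -14.5
```

```text
t 16.225 pos [ 442.7 -150.    -3.7] yaw [ 1.7996e+02  8.0000e-02 -1.4420e+01] F [ 0.7  0.6 -0.6] open 70.6
twist [0.04 0.08 0.08] shift cm [-0.11  0.02  0.23]
```

Emit:
send_rows(plan=[{"linear": [0, 0, 0.2], "twist": [0, 0, 0], "fingers": 0.65}, {"linear": [0, 0, 0], "twist": [0, 0, 0], "fingers": -0.5}, {"linear": [0, 0, 0], "twist": [0, 0, 0], "fingers": -0.5}, {"linear": [0, 0, 0], "twist": [0, 0, 0], "fingers": -0.5}, {"linear": [0, 0, 0], "twist": [0, 0, 0], "fingers": -0.5}, {"linear": [0, 0, 0], "twist": [0, 0, 0], "fingers": -0.5}, {"linear": [0, 0, 0], "twist": [0, 0, 0], "fingers": -0.5}])

```text
time_s: 17.1
position: [443.1, -150.2, -5.3]
eef_rot: [180.0, 0.0, -14.4]
ft_force: [-0.1, -0.2, -1.3]
opening: 48.7
```

```bash
python3 go.py 654 -32 85 -8
```

```text
t 17.1 pos [ 443.1 -150.2   -5.3] yaw [ 1.7995e+02  2.0000e-02 -1.4420e+01] F [-0.1 -0.2 -1.3] open 48.7
twist [ 0.04  0.02 -6.42] shift cm [ 19.24 -14.64  -9.03]
```

Emit:
send_rows(plan=[{"linear": [0, 0, -0.5], "twist": [0, 0, 0], "fingers": -0.5}, {"linear": [0, 0, -1], "twist": [0, 0, 0], "fingers": -0.5}, {"linear": [0, 0, -1.5], "twist": [0, 0, 0], "fingers": -0.5}, {"linear": [0, 0, -1.5], "twist": [0, 0, 0], "fingers": -0.5}, {"linear": [0, 0, -1.5], "twist": [0, 0, 0], "fingers": -0.5}, {"linear": [0, 0, -1.2], "twist": [0, 0, -2], "fingers": -0.5}, {"linear": [0, 0, -0.5], "twist": [0, 0, -2], "fingers": -0.5}, {"linear": [0, 0, 0], "twist": [0, 0, -2], "fingers": -0.5}, {"linear": [0, 0, 0], "twist": [0, 0, 0], "fingers": -0.5}])

```text
time_s: 18.23
position: [443.5, -150.3, 77.9]
eef_rot: [179.9, -0.1, -8.0]
ft_force: [0.5, 0.1, 0.1]
opening: 48.8
```

```bash
python3 go.py 654 -32 85 -8
```

```text
t 18.225 pos [ 443.5 -150.3   77.9] yaw [ 1.7994e+02 -9.0000e-02 -7.9500e+00] F [0.5 0.1 0.1] open 48.8
twist [ 0.06 -0.09  0.05] shift cm [ 19.2  -14.64  -0.71]
```

Emit:
send_rows(plan=[{"linear": [1, -0.7, -0.2], "twist": [0, 0, 0], "fingers": -0.5}, {"linear": [2.2, -1.7, -0.2], "twist": [0, 0, 0], "fingers": -0.5}, {"linear": [2.2, -1.7, -0.2], "twist": [0, 0, 0], "fingers": -0.5}, {"linear": [2.2, -1.7, -0.2], "twist": [0, 0, 0], "fingers": -0.5}, {"linear": [2.2, -1.7, 0], "twist": [0, 0, 0], "fingers": -0.5}, {"linear": [2.2, -1.7, 0], "twist": [0, 0, 0], "fingers": -0.5}, {"linear": [2.2, -1.7, 0], "twist": [0, 0, 0], "fingers": -0.5}, {"linear": [2.2, -1.7, 0], "twist": [0, 0, 0], "fingers": -0.5}, {"linear": [1.4, -1, 0], "twist": [0, 0, 0], "fingers": -0.5}, {"linear": [0.6, -0.4, 0], "twist": [0, 0, 0], "fingers": -0.5}, {"linear": [0, 0, 0], "twist": [0, 0, 0], "fingers": -0.5}])

```text
time_s: 19.6
position: [652.5, -52.5, 83.7]
eef_rot: [-178.7, 0.1, -5.3]
ft_force: [-1.0, -0.9, -0.9]
opening: 48.7
```

```bash
python3 go.py 654 -32 0 -8
```

```text
t 19.6 pos [652.5 -52.5  83.7] yaw [-1.7875e+02  8.0000e-02 -5.2500e+00] F [-1.  -0.9 -0.9] open 48.7
twist [-1.25  0.11  2.75] shift cm [-0.14 -2.05  8.37]
```

Emit:
send_rows(plan=[{"linear": [-0.1, -0.8, 0], "twist": [-1.2, 0.1, 2.7], "fingers": -0.5}, {"linear": [-0.1, -0.8, 0], "twist": [0, 0, 0], "fingers": -0.5}, {"linear": [0, -0.3, 0], "twist": [0, 0, 0], "fingers": -0.5}, {"linear": [0, 0, 0], "twist": [0, 0, 0], "fingers": -0.5}, {"linear": [0, 0, 1], "twist": [0, 0, 0], "fingers": -0.5}, {"linear": [0, 0, 1], "twist": [0, 0, 0], "fingers": -0.5}, {"linear": [0, 0, 1], "twist": [0, 0, 0], "fingers": -0.5}, {"linear": [0, 0, 0], "twist": [0, 0, 0], "fingers": -0.5}])

```text
time_s: 20.6
position: [647.7, -56.4, 51.6]
eef_rot: [-178.9, 0.1, -5.6]
ft_force: [0.5, -0.4, -0.1]
opening: 48.5
```

```bash
python3 go.py 654 -32 0 -8
```

```text
t 20.6 pos [647.7 -56.4  51.6] yaw [-1.7887e+02  1.2000e-01 -5.5500e+00] F [ 0.5 -0.4 -0.1] open 48.5
twist [-1.13  0.14  2.45] shift cm [ 0.28 -2.5   5.16]
```

The sideways shift and the turn didn't take. I'll check the joints and the scene for an obstruction.

Run:
```python
from h import *
s=ctrl.sense(); print({k:np.round(s[k],2) for k in('joints','qd','joint_torque','ft_force','ft_torque')})
snap('scene','s5.png')
```

```text
{'joints': array([ -5.56,  30.14,   2.91,  62.89,   1.13, 179.99]), 'qd': array([-0.08, -0.22,  0.69,  0.13, -0.03, -0.03]), 'joint_torque': array([ 1.000e-02, -7.324e+01,  3.231e+01, -2.700e-01,  8.000e-02,
       -0.000e+00]), 'ft_force': array([ 0.48, -0.44, -0.12]), 'ft_torque': array([ 0.03, -0.04, -0.01])}
```

View pics/s5.png

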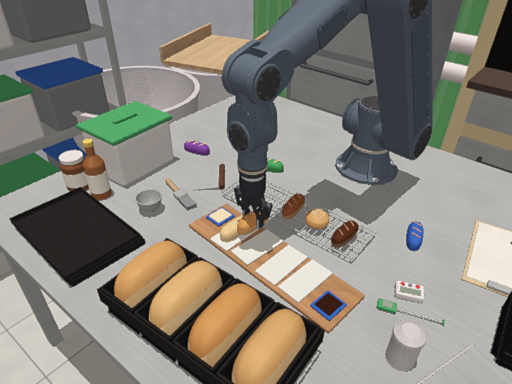

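The scene shows the golden roll held beside the pale one at about (240,228). Joint 6 is at its 180° limit, so I'll lift and make the half turn, which gives the same grasp.

Emit:
send_rows(plan=[{"linear": [0, 0, -1.5], "twist": [0, 0, 0], "fingers": -0.5}, {"linear": [0, 0, -1.5], "twist": [0, 0, -6], "fingers": -0.5}, {"linear": [0, 0, 0], "twist": [0, 0, -10], "fingers": -0.5}, {"linear": [0, 0, 0], "twist": [0, 0, -10], "fingers": -0.5}, {"linear": [0, 0, 0], "twist": [0, 0, -10], "fingers": -0.5}, {"linear": [0, 0, 0], "twist": [0, 0, -10], "fingers": -0.5}, {"linear": [0, 0, 0], "twist": [0, 0, -10], "fingers": -0.5}, {"linear": [0, 0, 0], "twist": [0, 0, -10], "fingers": -0.5}, {"linear": [0, 0, 0], "twist": [0, 0, -10], "fingers": -0.5}, {"linear": [0, 0, 0], "twist": [0, 0, -10], "fingers": -0.5}, {"linear": [0, 0, 0], "twist": [0, 0, -10], "fingers": -0.5}, {"linear": [0, 0, 0], "twist": [0, 0, -10], "fingers": -0.5}, {"linear": [0, 0, 0], "twist": [0, 0, -10], "fingers": -0.5}, {"linear": [0, 0, 0], "twist": [0, 0, -10], "fingers": -0.5}, {"linear": [0, 0, 0], "twist": [0, 0, -10], "fingers": -0.5}, {"linear": [0, 0, 0], "twist": [0, 0, -10], "fingers": -0.5}, {"linear": [0, 0, 0], "twist": [0, 0, -10], "fingers": -0.5}, {"linear": [0, 0, 0], "twist": [0, 0, -8], "fingers": -0.5}, {"linear": [0, 0, 0], "twist": [0, 0, -4], "fingers": -0.5}, {"linear": [0, 0, 0], "twist": [0, 0, 0], "fingers": -0.5}])

```text
time_s: 23.15
position: [659.5, -58.6, 116.4]
eef_rot: [178.7, 1.8, 168.1]
ft_force: [0.1, -0.7, 0.0]
opening: 47.7
```

```bash
python3 go.py 654 -32 50 172
```

```text
t 23.15 pos [659.5 -58.6 116.4] yaw [178.67   1.8  168.06] F [ 0.1 -0.7  0. ] open 47.7
twist [ 1.27  1.84 -3.92] shift cm [0.92 2.56 6.64]
```

Emit:
send_rows(plan=[{"linear": [0.3, 0.8, 0.5], "twist": [1.2, 1.8, -3.9], "fingers": -0.5}, {"linear": [0.3, 1, 1], "twist": [0, 0, 0], "fingers": -0.5}, {"linear": [0.2, 0.5, 1.5], "twist": [0, 0, 0], "fingers": -0.5}, {"linear": [0, 0, 1], "twist": [0, 0, 0], "fingers": -0.5}, {"linear": [0, 0, 0], "twist": [0, 0, 0], "fingers": -0.5}])

```text
time_s: 23.78
position: [655.6, -33.8, 76.1]
eef_rot: [179.9, 0.2, 171.6]
ft_force: [0.4, -0.1, -1.1]
opening: 48.4
```

```bash
python3 go.py 654 -32 0 172
```

```text
t 23.775 pos [655.6 -33.8  76.1] yaw [179.91   0.19 171.58] F [ 0.4 -0.1 -1.1] open 48.4
twist [ 0.09  0.19 -0.42] shift cm [0.18 0.15 7.61]
```

Emit:
send_rows(plan=[{"linear": [0.2, 0.1, 1], "twist": [0, 0.2, -0.4], "fingers": -0.5}, {"linear": [0, 0, 1.5], "twist": [0, 0, 0], "fingers": -0.5}, {"linear": [0, 0, 1.5], "twist": [0, 0, 0], "fingers": -0.5}, {"linear": [0, 0, 1.5], "twist": [0, 0, 0], "fingers": -0.5}, {"linear": [0, 0, 1], "twist": [0, 0, 0], "fingers": -0.5}, {"linear": [0, 0, 0.5], "twist": [0, 0, 0], "fingers": -0.5}, {"linear": [0, 0, 0], "twist": [0, 0, 0], "fingers": -0.5}])

```text
time_s: 24.65
position: [653.3, -33.0, 0.6]
eef_rot: [179.9, -0.1, 171.9]
ft_force: [-0.3, 0.2, -1.0]
opening: 48.8
```

```bash
python3 go.py 654 -32 -10 172
```

```text
t 24.65 pos [ 6.533e+02 -3.300e+01  6.000e-01] yaw [ 1.7991e+02 -7.0000e-02  1.7192e+02] F [-0.3  0.2 -1. ] open 48.8
twist [ 0.09 -0.07 -0.08] shift cm [-0.05  0.11  1.06]
```

Emit:
send_rows(plan=[{"linear": [-0.05, 0.1, 0.4], "twist": [0, 0, 0], "fingers": -0.5}, {"linear": [0, 0, 0.3], "twist": [0, 0, 0], "fingers": -0.5}, {"linear": [0, 0, 0.2], "twist": [0, 0, 0], "fingers": -0.5}, {"linear": [0, 0, 0.1], "twist": [0, 0, 0], "fingers": -0.5}, {"linear": [0, 0, 0], "twist": [0, 0, 0], "fingers": -0.5}])

```text
time_s: 25.28
position: [655.1, -32.0, -8.7]
eef_rot: [179.9, 0.1, 171.9]
ft_force: [0.5, 0.4, -1.1]
opening: 48.2
```

```bash
python3 go.py 654 -32 -10 172
```

```text
t 25.275 pos [655.1 -32.   -8.7] yaw [1.7990e+02 7.0000e-02 1.7192e+02] F [ 0.5  0.4 -1.1] open 48.2
twist [ 0.1   0.07 -0.08] shift cm [ 0.1  -0.01  0.13]
```

Emit:
send_rows(plan=[{"linear": [0, 0, 0.12], "twist": [0, 0, 0], "fingers": -0.5}, {"linear": [0, 0, 0], "twist": [0, 0, 0], "fingers": -0.5}, {"linear": [0, 0, 0], "twist": [0, 0, 0], "fingers": 0.65}, {"linear": [0, 0, 0], "twist": [0, 0, 0], "fingers": 0.65}, {"linear": [0, 0, 0], "twist": [0, 0, 0], "fingers": 0.65}, {"linear": [0, 0, 0], "twist": [0, 0, 0], "fingers": 0.65}, {"linear": [0, 0, -1], "twist": [0, 0, 0], "fingers": 0.65}, {"linear": [0, 0, -2], "twist": [0, 0, 0], "fingers": 0.65}, {"linear": [0, 0, -2], "twist": [0, 0, 0], "fingers": 0.65}, {"linear": [0, 0, -1.5], "twist": [0, 0, 0], "fingers": 0.65}, {"linear": [0, 0, 0], "twist": [0, 0, -6], "fingers": 0.65}, {"linear": [0, 0, 0], "twist": [0, 0, -6], "fingers": 0.65}, {"linear": [0, 0, 0], "twist": [0, 0, -4], "fingers": 0.65}, {"linear": [0, 0, 0], "twist": [0, 0, 0], "fingers": 0.65}])

```text
time_s: 27.02
position: [656.2, -32.2, 62.3]
eef_rot: [180.0, 0.3, -171.6]
ft_force: [0.8, -0.8, -0.5]
opening: 70.4
```

```bash
python3 go.py 443 -50 60 188.3
```

```text
t 27.025 pos [656.2 -32.2  62.3] yaw [ 179.96    0.31 -171.62] F [ 0.8 -0.8 -0.5] open 70.4
twist [0.04 0.31 0.08] shift cm [21.35  1.32  0.23]
```

Emit:
send_rows(plan=[{"linear": [1, 0.1, 0], "twist": [0, 0, 0], "fingers": 0.65}, {"linear": [2.2, 0.13, 0], "twist": [0, 0, 0], "fingers": 0.65}, {"linear": [2.2, 0.13, 0], "twist": [0, 0, 0], "fingers": 0.65}, {"linear": [2.2, 0.13, 0], "twist": [0, 0, 0], "fingers": 0.65}, {"linear": [2.2, 0.13, 0], "twist": [0, 0, 0], "fingers": 0.65}, {"linear": [2.2, 0.13, 0], "twist": [0, 0, 0], "fingers": 0.65}, {"linear": [2.2, 0.13, 0], "twist": [0, 0, 0], "fingers": 0.65}, {"linear": [2.2, 0.13, 0], "twist": [0, 0, 0], "fingers": 0.65}, {"linear": [2.2, 0.13, 0], "twist": [0, 0, 0], "fingers": 0.65}, {"linear": [1.3, 0.1, 0], "twist": [0, 0, 0], "fingers": 0.65}, {"linear": [0.5, 0, 0], "twist": [0, 0, 0], "fingers": 0.65}, {"linear": [0, 0, 0], "twist": [0, 0, 0], "fingers": 0.65}])

```text
time_s: 28.52
position: [439.3, -48.7, 62.1]
eef_rot: [180.0, 0.3, -172.5]
ft_force: [-0.4, -0.6, -0.6]
opening: 70.5
```

```bash
python3 go.py 443 -50 30 188.3; python3 wroll.py
```

```text
t 28.525 pos [439.3 -48.7  62.1] yaw [ 179.97    0.28 -172.47] F [-0.4 -0.6 -0.6] open 70.5
twist [ 0.03  0.28 -0.77] shift cm [-0.34 -0.19  3.21]
wrist roll px [250. 212.] 12465 rect [445.5 -48.8 115.   49.    8.2] pca [437.5 -49.9   7.6] tool y mean -0.9 z 67.8
```

Emit:
send_rows(plan=[{"linear": [-0.4, -0.1, 0], "twist": [0, 0.3, -0.7], "fingers": 0.65}, {"linear": [0, 0, 0], "twist": [0, 0, 0], "fingers": 0.65}, {"linear": [0, 0, 1], "twist": [0, 0, 0], "fingers": 0.65}, {"linear": [0, 0, 1], "twist": [0, 0, 0], "fingers": 0.65}, {"linear": [0, 0, 0.5], "twist": [0, 0, 0], "fingers": 0.65}, {"linear": [0, 0, 0], "twist": [0, 0, 0], "fingers": 0.65}])

```text
time_s: 29.32
position: [445.0, -49.0, 34.3]
eef_rot: [179.9, -0.1, -171.7]
ft_force: [-1.5, -0.1, -0.2]
opening: 70.5
```

```bash
python3 go.py 444 -49.3 -6 188.2; python3 wroll.py
```

```text
t 29.325 pos [445.  -49.   34.3] yaw [ 1.7995e+02 -1.0000e-01 -1.7170e+02] F [-1.5 -0.1 -0.2] open 70.5
twist [ 0.05 -0.1   0.1 ] shift cm [ 0.1  -0.02  4.03]
wrist roll px [252. 220.] 16706 rect [444.8 -49.  114.2  49.1   8.4] pca [436.6 -50.2   7.5] tool y mean 0.0 z 67.7
```

Emit:
send_rows(plan=[{"linear": [0, 0, 1], "twist": [0, 0, 0], "fingers": 0.65}, {"linear": [0, 0, 1], "twist": [0, 0, 0], "fingers": 0.65}, {"linear": [0, 0, 1], "twist": [0, 0, 0], "fingers": 0.65}, {"linear": [0, 0, 0.5], "twist": [0, 0, 0], "fingers": 0.65}, {"linear": [0, 0, 0.3], "twist": [0, 0, 0], "fingers": 0.65}, {"linear": [0, 0, 0], "twist": [0, 0, 0], "fingers": 0.65}, {"linear": [0, 0, 0], "twist": [0, 0, 0], "fingers": -0.5}, {"linear": [0, 0, 0], "twist": [0, 0, 0], "fingers": -0.5}, {"linear": [0, 0, 0], "twist": [0, 0, 0], "fingers": -0.5}, {"linear": [0, 0, 0], "twist": [0, 0, 0], "fingers": -0.5}, {"linear": [0, 0, 0], "twist": [0, 0, 0], "fingers": -0.5}, {"linear": [0, 0, 0], "twist": [0, 0, 0], "fingers": -0.5}])

```text
time_s: 30.88
position: [445.6, -49.1, -5.5]
eef_rot: [180.0, -0.0, -171.7]
ft_force: [0.0, 0.1, -1.0]
opening: 48.1
```

```bash
python3 go.py 666 69.6 85 176.4
```

```text
t 30.875 pos [445.6 -49.1  -5.5] yaw [ 1.7997e+02 -1.0000e-02 -1.7170e+02] F [ 0.   0.1 -1. ] open 48.1
twist [ 3.00e-02 -1.00e-02  1.19e+01] shift cm [-21.25  13.23  -9.05]
```

Emit:
send_rows(plan=[{"linear": [0, 0, -0.5], "twist": [0, 0, 0], "fingers": -0.5}, {"linear": [0, 0, -1], "twist": [0, 0, 0], "fingers": -0.5}, {"linear": [0, 0, -1.5], "twist": [0, 0, 0], "fingers": -0.5}, {"linear": [0, 0, -1.5], "twist": [0, 0, 0], "fingers": -0.5}, {"linear": [0, 0, -1.5], "twist": [0, 0, 0], "fingers": -0.5}, {"linear": [0, 0, -1.2], "twist": [0, 0, 3], "fingers": -0.5}, {"linear": [0, 0, -0.7], "twist": [0, 0, 3], "fingers": -0.5}, {"linear": [0, 0, -0.3], "twist": [0, 0, 3], "fingers": -0.5}, {"linear": [0, 0, 0], "twist": [0, 0, 2.5], "fingers": -0.5}, {"linear": [0, 0, 0], "twist": [0, 0, 0], "fingers": -0.5}])

```text
time_s: 32.12
position: [446.7, -49.2, 85.7]
eef_rot: [180.0, 0.3, 176.5]
ft_force: [-0.5, -0.6, -0.4]
opening: 48.7
```

```bash
python3 go.py 666 69.6 85 176.4
```

```text
t 32.125 pos [446.7 -49.2  85.7] yaw [179.99   0.28 176.46] F [-0.5 -0.6 -0.4] open 48.7
twist [0.01 0.28 0.06] shift cm [-21.14  13.24   0.07]
```

Emit:
send_rows(plan=[{"linear": [-1, 0.6, 0], "twist": [0, 0.2, 0], "fingers": -0.5}, {"linear": [-2.2, 1.37, 0], "twist": [0, 0, 0], "fingers": -0.5}, {"linear": [-2.2, 1.37, 0], "twist": [0, 0, 0], "fingers": -0.5}, {"linear": [-2.2, 1.37, 0], "twist": [0, 0, 0], "fingers": -0.5}, {"linear": [-2.2, 1.37, 0], "twist": [0, 0, 0], "fingers": -0.5}, {"linear": [-2.2, 1.37, 0], "twist": [0, 0, 0], "fingers": -0.5}, {"linear": [-2.2, 1.37, 0], "twist": [0, 0, 0], "fingers": -0.5}, {"linear": [-2.2, 1.37, 0], "twist": [0, 0, 0], "fingers": -0.5}, {"linear": [-2.2, 1.37, 0], "twist": [0, 0, 0], "fingers": -0.5}, {"linear": [-1.2, 0.8, 0], "twist": [0, 0, 0], "fingers": -0.5}, {"linear": [-0.5, 0.3, 0], "twist": [0, 0, 0], "fingers": -0.5}, {"linear": [0, 0, 0], "twist": [0, 0, 0], "fingers": -0.5}])

```text
time_s: 33.62
position: [669.6, 74.4, 84.5]
eef_rot: [180.0, 0.0, 177.0]
ft_force: [-0.4, 0.6, -1.3]
opening: 48.8
```

```bash
python3 go.py 666 69.6 0 176.4
```

```text
t 33.625 pos [669.6  74.4  84.5] yaw [1.7996e+02 5.0000e-02 1.7705e+02] F [-0.4  0.6 -1.3] open 48.8
twist [0.04 0.05 0.65] shift cm [ 0.33 -0.5   8.45]
```

Emit:
send_rows(plan=[{"linear": [0.3, -0.45, 0], "twist": [0, 0, 0.6], "fingers": -0.5}, {"linear": [0, 0, 0.5], "twist": [0, 0, 0], "fingers": -0.5}, {"linear": [0, 0, 1.5], "twist": [0, 0, 0], "fingers": -0.5}, {"linear": [0, 0, 1.5], "twist": [0, 0, 0], "fingers": -0.5}, {"linear": [0, 0, 1.5], "twist": [0, 0, 0], "fingers": -0.5}, {"linear": [0, 0, 1.5], "twist": [0, 0, 0], "fingers": -0.5}, {"linear": [0, 0, 1], "twist": [0, 0, 0], "fingers": -0.5}, {"linear": [0, 0, 0.4], "twist": [0, 0, 0], "fingers": -0.5}, {"linear": [0, 0, 0], "twist": [0, 0, 0], "fingers": -0.5}])

```text
time_s: 34.75
position: [663.9, 68.7, -1.1]
eef_rot: [180.0, -0.1, 176.4]
ft_force: [0.2, 0.8, -0.6]
opening: 48.5
```

```bash
python3 go.py 666 69.6 -10 176.4
```

```text
t 34.75 pos [663.9  68.7  -1.1] yaw [ 1.8000e+02 -1.1000e-01  1.7635e+02] F [ 0.2  0.8 -0.6] open 48.5
twist [ 0.   -0.11 -0.05] shift cm [-0.21  0.11  0.89]
```

Emit:
send_rows(plan=[{"linear": [-0.2, 0.1, 0.4], "twist": [0, 0, 0], "fingers": -0.5}, {"linear": [0, 0, 0.2], "twist": [0, 0, 0], "fingers": -0.5}, {"linear": [0, 0, 0.15], "twist": [0, 0, 0], "fingers": -0.5}, {"linear": [0, 0, 0.1], "twist": [0, 0, 0], "fingers": -0.5}, {"linear": [0, 0, 0], "twist": [0, 0, 0], "fingers": -0.5}])

```text
time_s: 35.38
position: [667.2, 69.8, -8.7]
eef_rot: [180.0, 0.0, 176.4]
ft_force: [-0.5, 0.0, -1.1]
opening: 48.5
```

```bash
python3 go.py 666 69.6 -10 176.4
```

```text
t 35.375 pos [667.2  69.8  -8.7] yaw [1.7997e+02 3.0000e-02 1.7635e+02] F [-0.5  0.  -1.1] open 48.5
twist [ 0.03  0.03 -0.05] shift cm [ 0.11 -0.02  0.13]
```

Release, rise, then go towards the dark roll at (453.5,152.5).

Emit:
send_rows(plan=[{"linear": [0, 0, 0.12], "twist": [0, 0, 0], "fingers": -0.5}, {"linear": [0, 0, 0], "twist": [0, 0, 0], "fingers": -0.5}, {"linear": [0, 0, 0], "twist": [0, 0, 0], "fingers": 0.65}, {"linear": [0, 0, 0], "twist": [0, 0, 0], "fingers": 0.65}, {"linear": [0, 0, 0], "twist": [0, 0, 0], "fingers": 0.65}, {"linear": [0, 0, 0], "twist": [0, 0, 0], "fingers": 0.65}, {"linear": [0, 0, -1], "twist": [0, 0, 0], "fingers": 0.65}, {"linear": [0, 0, -2], "twist": [0, 0, 0], "fingers": 0.65}, {"linear": [0, 0, -2], "twist": [0, 0, 0], "fingers": 0.65}, {"linear": [0, 0, -1.5], "twist": [0, 0, 0], "fingers": 0.65}, {"linear": [0, 0, 0], "twist": [0, 0, 0.8], "fingers": 0.65}, {"linear": [0, 0, 0], "twist": [0, 0, 0], "fingers": 0.65}])

```text
time_s: 36.88
position: [667.6, 69.8, 59.5]
eef_rot: [180.0, 0.1, 175.5]
ft_force: [0.2, -0.1, 0.8]
opening: 70.2
```

```bash
python3 go.py 453.5 152.5 60 175.5
```

```text
t 36.875 pos [667.6  69.8  59.5] yaw [1.7995e+02 1.3000e-01 1.7549e+02] F [ 0.2 -0.1  0.8] open 70.2
twist [ 0.05  0.13 -0.01] shift cm [21.99  6.57 -0.05]
```

Emit:
send_rows(plan=[{"linear": [1, 0.3, 0], "twist": [0, 0, 0], "fingers": 0.65}, {"linear": [2.2, 0.66, 0], "twist": [0, 0, 0], "fingers": 0.65}, {"linear": [2.2, 0.66, 0], "twist": [0, 0, 0], "fingers": 0.65}, {"linear": [2.2, 0.66, 0], "twist": [0, 0, 0], "fingers": 0.65}, {"linear": [2.2, 0.66, 0], "twist": [0, 0, 0], "fingers": 0.65}, {"linear": [2.2, 0.66, 0], "twist": [0, 0, 0], "fingers": 0.65}, {"linear": [2.2, 0.66, 0], "twist": [0, 0, 0], "fingers": 0.65}, {"linear": [2.2, 0.66, 0], "twist": [0, 0, 0], "fingers": 0.65}, {"linear": [2.2, 0.66, 0], "twist": [0, 0, 0], "fingers": 0.65}, {"linear": [1.5, 0.45, 0], "twist": [0, 0, 0], "fingers": 0.65}, {"linear": [0.8, 0.3, 0], "twist": [0, 0, 0], "fingers": 0.65}, {"linear": [0.2, 0, 0], "twist": [0, 0, 0], "fingers": 0.65}, {"linear": [0, 0, 0], "twist": [0, 0, 0], "fingers": 0.65}])

```text
time_s: 38.5
position: [444.4, 151.8, 52.8]
eef_rot: [-179.9, -0.6, 175.6]
ft_force: [0.4, 0.5, 0.5]
opening: 70.6
```

```bash
python3 go.py 453.5 152.5 30 175.5; python3 wroll.py
```

```text
t 38.5 pos [444.4 151.8  52.8] yaw [-179.86   -0.62  175.57] F [0.4 0.5 0.5] open 70.6
twist [-0.14 -0.62  0.07] shift cm [-0.9   0.14  2.28]
wrist roll px [257. 226.] 13337 rect [455.5 154.4 115.   48.1  -3.9] pca [447.3 155.2  -3.4] tool y mean 3.6 z 67.7
```

Emit:
send_rows(plan=[{"linear": [-0.9, 0.2, 0], "twist": [-0.1, -0.6, 0], "fingers": 0.65}, {"linear": [0, 0, 0], "twist": [0, 0, 0], "fingers": 0.65}, {"linear": [0, 0, 1], "twist": [0, 0, 0], "fingers": 0.65}, {"linear": [0, 0, 0.8], "twist": [0, 0, 0], "fingers": 0.65}, {"linear": [0, 0, 0], "twist": [0, 0, 0], "fingers": 0.65}])

```text
time_s: 39.17
position: [455.3, 152.6, 32.8]
eef_rot: [-180.0, 0.0, 175.5]
ft_force: [0.2, 0.4, -0.3]
opening: 70.2
```

```bash
python3 go.py 454.5 153.5 -6 175.8; python3 wroll.py
```

```text
t 39.175 pos [455.3 152.6  32.8] yaw [-179.96    0.    175.49] F [ 0.2  0.4 -0.3] open 70.2
twist [-0.04  0.   -0.31] shift cm [0.08 0.09 3.88]
wrist roll px [255. 220.] 16934 rect [454.9 154.8 113.7  48.7  -3.9] pca [446.8 155.2  -3.5] tool y mean 1.9 z 67.7
```

Emit:
send_rows(plan=[{"linear": [0, 0.15, 1], "twist": [0, 0, -0.4], "fingers": 0.65}, {"linear": [0, 0, 1], "twist": [0, 0, 0], "fingers": 0.65}, {"linear": [0, 0, 1], "twist": [0, 0, 0], "fingers": 0.65}, {"linear": [0, 0, 0.4], "twist": [0, 0, 0], "fingers": 0.65}, {"linear": [0, 0, 0.2], "twist": [0, 0, 0], "fingers": 0.65}, {"linear": [0, 0, 0], "twist": [0, 0, 0], "fingers": 0.65}, {"linear": [0, 0, 0], "twist": [0, 0, 0], "fingers": -0.5}, {"linear": [0, 0, 0], "twist": [0, 0, 0], "fingers": -0.5}, {"linear": [0, 0, 0], "twist": [0, 0, 0], "fingers": -0.5}, {"linear": [0, 0, 0], "twist": [0, 0, 0], "fingers": -0.5}, {"linear": [0, 0, 0], "twist": [0, 0, 0], "fingers": -0.5}, {"linear": [0, 0, 0], "twist": [0, 0, 0], "fingers": -0.5}])

```text
time_s: 40.72
position: [455.8, 154.4, -5.0]
eef_rot: [-180.0, 0.1, 175.9]
ft_force: [0.5, -0.4, -1.5]
opening: 48.4
```

```bash
python3 go.py 671 156.7 85 174
```

```text
t 40.725 pos [455.8 154.4  -5. ] yaw [-1.7998e+02  7.0000e-02  1.7593e+02] F [ 0.5 -0.4 -1.5] open 48.4
twist [-0.02  0.07  1.93] shift cm [-21.38   2.48  -9.  ]
```

Emit:
send_rows(plan=[{"linear": [0, 0, -0.5], "twist": [0, 0, 0], "fingers": -0.5}, {"linear": [0, 0, -1], "twist": [0, 0, 0], "fingers": -0.5}, {"linear": [0, 0, -1.5], "twist": [0, 0, 0], "fingers": -0.5}, {"linear": [0, 0, -1.5], "twist": [0, 0, 0], "fingers": -0.5}, {"linear": [0, 0, -1.5], "twist": [0, 0, 0], "fingers": -0.5}, {"linear": [0, 0, -1.2], "twist": [0, 0, 1], "fingers": -0.5}, {"linear": [0, 0, -0.7], "twist": [0, 0, 0.8], "fingers": -0.5}, {"linear": [0, 0, -0.3], "twist": [0, 0, 0], "fingers": -0.5}, {"linear": [-1, 0.1, 0], "twist": [0, 0, 0], "fingers": -0.5}, {"linear": [-2.2, 0.26, 0], "twist": [0, 0, 0], "fingers": -0.5}, {"linear": [-2.2, 0.26, 0], "twist": [0, 0, 0], "fingers": -0.5}, {"linear": [-2.2, 0.26, 0], "twist": [0, 0, 0], "fingers": -0.5}, {"linear": [-2.2, 0.26, 0], "twist": [0, 0, 0], "fingers": -0.5}, {"linear": [-2.2, 0.26, 0], "twist": [0, 0, 0], "fingers": -0.5}, {"linear": [-2.2, 0.26, 0], "twist": [0, 0, 0], "fingers": -0.5}, {"linear": [-2.2, 0.26, 0], "twist": [0, 0, 0], "fingers": -0.5}, {"linear": [-2.2, 0.26, 0], "twist": [0, 0, 0], "fingers": -0.5}, {"linear": [-1.2, 0.14, 0], "twist": [0, 0, 0], "fingers": -0.5}, {"linear": [-0.5, 0, 0], "twist": [0, 0, 0], "fingers": -0.5}, {"linear": [0, 0, 0], "twist": [0, 0, 0], "fingers": -0.5}])

```text
time_s: 43.22
position: [670.1, 154.7, 73.4]
eef_rot: [-179.8, -0.4, 174.0]
ft_force: [-0.0, 0.2, -0.7]
opening: 48.7
```

```bash
python3 go.py 671 156.7 0 174
```

```text
t 43.225 pos [670.1 154.7  73.4] yaw [-179.81   -0.36  174.01] F [-0.   0.2 -0.7] open 48.7
twist [-0.19 -0.36  0.01] shift cm [-0.07  0.21  7.34]
```

Emit:
send_rows(plan=[{"linear": [-0.1, 0.2, 0], "twist": [-0.2, -0.4, 0], "fingers": -0.5}, {"linear": [0, 0, 1], "twist": [0, 0, 0], "fingers": -0.5}, {"linear": [0, 0, 1.5], "twist": [0, 0, 0], "fingers": -0.5}, {"linear": [0, 0, 1.5], "twist": [0, 0, 0], "fingers": -0.5}, {"linear": [0, 0, 1.5], "twist": [0, 0, 0], "fingers": -0.5}, {"linear": [0, 0, 0.8], "twist": [0, 0, 0], "fingers": -0.5}, {"linear": [0, 0, 0.3], "twist": [0, 0, 0], "fingers": -0.5}, {"linear": [0, 0, 0], "twist": [0, 0, 0], "fingers": -0.5}])

```text
time_s: 44.22
position: [669.2, 156.6, 1.6]
eef_rot: [-180.0, -0.1, 174.0]
ft_force: [-0.1, 0.6, -1.5]
opening: 48.8
```

```bash
python3 go.py 671 156.7 -10 174
```

```text
t 44.225 pos [669.2 156.6   1.6] yaw [-1.7998e+02 -7.0000e-02  1.7405e+02] F [-0.1  0.6 -1.5] open 48.8
twist [-0.02 -0.07  0.05] shift cm [-0.18  0.03  1.16]
```

Emit:
send_rows(plan=[{"linear": [-0.1, 0, 0.4], "twist": [0, 0, 0], "fingers": -0.5}, {"linear": [0, 0, 0.4], "twist": [0, 0, 0], "fingers": -0.5}, {"linear": [0, 0, 0.2], "twist": [0, 0, 0], "fingers": -0.5}, {"linear": [0, 0, 0.1], "twist": [0, 0, 0], "fingers": -0.5}, {"linear": [0, 0, 0], "twist": [0, 0, 0], "fingers": -0.5}])

```text
time_s: 44.85
position: [671.2, 156.7, -8.9]
eef_rot: [180.0, 0.0, 174.0]
ft_force: [-1.1, 0.5, -0.5]
opening: 48.3
```

```bash
python3 go.py 671 156.7 -10 174
```

```text
t 44.85 pos [671.2 156.7  -8.9] yaw [1.7998e+02 4.0000e-02 1.7404e+02] F [-1.1  0.5 -0.5] open 48.3
twist [0.02 0.04 0.04] shift cm [0.02 0.   0.11]
```

Emit:
send_rows(plan=[{"linear": [0, 0, 0.1], "twist": [0, 0, 0], "fingers": -0.5}, {"linear": [0, 0, 0], "twist": [0, 0, 0], "fingers": -0.5}, {"linear": [0, 0, 0], "twist": [0, 0, 0], "fingers": 0.65}, {"linear": [0, 0, 0], "twist": [0, 0, 0], "fingers": 0.65}, {"linear": [0, 0, 0], "twist": [0, 0, 0], "fingers": 0.65}, {"linear": [0, 0, 0], "twist": [0, 0, 0], "fingers": 0.65}, {"linear": [0, 0, -1], "twist": [0, 0, 0], "fingers": 0.65}, {"linear": [0, 0, -2], "twist": [0, 0, 0], "fingers": 0.65}, {"linear": [0, 0, -2], "twist": [0, 0, 0], "fingers": 0.65}, {"linear": [0, 0, -3], "twist": [0, 0, 0], "fingers": 0.65}, {"linear": [1, 0, -3], "twist": [0, 0, 0], "fingers": 0.65}, {"linear": [3, 0, -1], "twist": [0, 0, 0], "fingers": 0.65}, {"linear": [3, 0, 0], "twist": [0, 0, 0], "fingers": 0.65}, {"linear": [3, 0, 0], "twist": [0, 0, 0], "fingers": 0.65}, {"linear": [3, 0, 0], "twist": [0, 0, 0], "fingers": 0.65}, {"linear": [3, 0, 0], "twist": [0, 0, 0], "fingers": 0.65}, {"linear": [3, 0, 0], "twist": [0, 0, 0], "fingers": 0.65}, {"linear": [3, 0, 0], "twist": [0, 0, 0], "fingers": 0.65}, {"linear": [3, 0, 0], "twist": [0, 0, 0], "fingers": 0.65}, {"linear": [1, 0, 0], "twist": [0, 0, 0], "fingers": 0.65}])

```text
time_s: 47.35
position: [407.9, 184.9, 123.1]
eef_rot: [179.7, 0.7, 174.0]
ft_force: [0.6, 0.4, -0.7]
opening: 70.3
```

```bash
python3 go.py 400 150 120 174
cat > fin.py <<'E'
from meas import *
p,d=snap('top','top9.png'); W=world('top',d); rolls(p,W,zmin=33,box=(80,180,100,305))
v,u=np.mgrid[:384,:512]
m=(W[...,2]>33)&(W[...,2]<90)&(v>80)&(v<180)&(u>100)&(u<305)
for c,n,k in comps(m,W): print(c,n,pca(W[k]),rect(W[k][:,:2]))
E
python3 fin.py
```

```text
t 47.35 pos [407.9 184.9 123.1] yaw [179.66   0.73 173.99] F [ 0.6  0.4 -0.7] open 70.3
twist [ 0.34  0.73 -0.01] shift cm [ 0.42 -3.55  0.31]
roll [152. 126.] 627 [669.  154.2 117.7  48.8  -5.8] zmax 64.7 [46. 28. 20.]
roll [182. 128.] 619 [665.8  67.9 117.2  48.9  -2.9] zmax 64.9 [86. 47. 28.]
roll [217. 131.] 611 [654.5 -33.9 115.8  48.3  -7.9] zmax 64.6 [129.  79.  40.]
roll [248. 133.] 600 [ 652.3 -124.6  116.6   49.2    0.8] zmax 64.9 [152. 118.  71.]
[152. 126.] 627 [664.8 151.3  -6.3] [669.  154.2 117.7  48.8  -5.8]
[182. 128.] 619 [661.1  65.3  -4.8] [665.8  67.9 117.2  48.9  -2.9]
[217. 131.] 611 [651.4 -35.4  -8.3] [654.5 -33.9 115.8  48.3  -7.9]
[248. 133.] 600 [ 647.2 -124.5   -4.9] [ 652.3 -124.6  116.6   49.2    0.8]
```

View pics/top9.png

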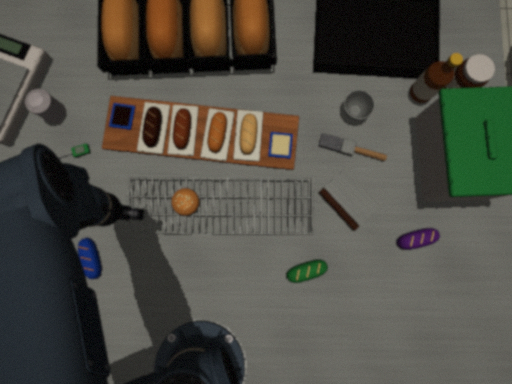

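The final top view shows dark (152,126), brown (182,128), golden (217,131) and pale (248,133), each centred on its plate. Pale is beside the pale tile and dark beside the dark tile, and the arm is clear of everything.

Emit:
send_rows(plan=[{"linear": [0, 0, 0], "twist": [0, 0, 0], "fingers": 0.65}, {"linear": [0, 0, 0], "twist": [0, 0, 0], "fingers": 0.65}, {"linear": [0, 0, 0], "twist": [0, 0, 0], "fingers": 0.65}])

```text
time_s: 47.78
position: [410.2, 185.3, 123.9]
eef_rot: [179.6, 0.8, 174.0]
ft_force: [-0.1, 0.3, 0.2]
opening: 70.6
```

```bash
python3 -c "
from plant import workorder; print(workorder.close_job())"
```

```text
the job is handed in; nothing more can be done
None
```

All four rolls are on their plates in the order pale, golden, brown, dark, counted from the pale tile. I handed the job in at about 48 s of the 106 s allowed.

**Last check (top camera):** each roll's centre is within about 4 mm of its plate's centre. Lengths are within about 1° by one fit and 5° by the other. The tops are about 5 mm lower than on the rack, which matches rolls lying flat on the plates. The gripper was open and clear of everything.

**What went wrong or disagreed:**
- **First grasp:** the fingers closed on the pale roll's crown, with the opening reading 28.9 mm where about 50 was expected. The wrist depth showed the fingertips 30–40 mm behind the reported TCP. I reopened, went about 30 mm lower, and all the grasps after that held at about 48 mm.
- **Joint 6 limit:** the joint reached its limit while carrying the golden roll, so I lifted and made a half turn before setting it down.
- **Centre estimates:** the two fits to the final picture differ by up to 5 mm. The other fit, which leans toward the visible sides, puts the dark roll about 8 mm off at most. Both are inside the 15 mm limit.

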